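Bottle up the D-pads and swap the parts pots

TASK

Flick open the low pot's cap, drop every loose D-pad button on the counter into that pot, then press the caps of both pots fully shut. Only after that, swap the two pots, setting one down on the free hexagonal plate on the way, so that the low pot ends up standing in the middle of the round coaster and the tall pot in the middle of the square mat, caps still shut and the buttons inside the low pot. Leave the controller halves, the heatsink and the edge guard where they are.

Things in the scene. Friction and masses are not known exactly. Their poses are not given: they have to be found in the camera images.
- low_pot: Low grey flip-cap parts pot, loose: open box 70 long (its x) x 60 (its y) x 42 mm high, walls and floor 4 mm, about 280 g. White cap, 4 mm thick, covers the whole top, hinged on its +x edge, which points away from the robot at first (within 0.5 rad). Origin: centre of its underside, z up. Carry it by its sides, 60 mm apart along y.
- low_pot_cap (a joint): Hinge of the low pot's cap, along the pot's y, at its +x top edge (x = +35, z = 42 mm in the pot's frame). 0 = shut flat on the rim, 1.57 = upright, 2.0 = fully open, leaning back (stop). Stiff hinge (0.02 N m): the cap stays where it is left; no catch.
- low_pot_tab (a point): Centre of the low pot's cap tab: 14 mm wide (pot's y), 6 mm thick, sticking out 30 mm from the free edge of the 70 mm cap, away from the hinge; it turns with the cap. This point is 15 mm beyond the free edge, 85 mm from the hinge.
- tall_pot: Tall grey flip-cap parts pot, loose: open box 58 long (its x) x 60 (its y) x 62 mm high, walls and floor 4 mm, about 300 g. White cap, 4 mm thick, covers the whole top, hinged on its +x edge, which points away from the robot at first (within 0.5 rad). Origin: centre of its underside, z up. Carry it by its sides, 60 mm apart along y. Empty; its cap has been left open.
- tall_pot_cap (a joint): Hinge of the tall pot's cap, along the pot's y, at its +x top edge (x = +29, z = 62 mm in the pot's frame). 0 = shut flat on the rim, 1.57 = upright, 2.0 = fully open, leaning back (stop). Stiff hinge (0.02 N m): the cap stays where it is left; no catch.
- tall_pot_tab (a point): Centre of the tall pot's cap tab: 14 mm wide (pot's y), 6 mm thick, sticking out 30 mm from the free edge of the 58 mm cap, away from the hinge; it turns with the cap. This point is 15 mm beyond the free edge, 73 mm from the hinge.
- dpad1: Loose chrome D-pad button: a flat plus sign 26 mm across both ways, arms 9 mm wide, 11 mm thick, 14 g, lying flat on the counter; origin at its centre, z along its thickness. One to three of these buttons are there.
- dpad2: Loose chrome D-pad button: a flat plus sign 26 mm across both ways, arms 9 mm wide, 11 mm thick, 14 g, lying flat on the counter; origin at its centre, z along its thickness. One to three of these buttons are there.
- dpad3: Loose chrome D-pad button: a flat plus sign 26 mm across both ways, arms 9 mm wide, 11 mm thick, 14 g, lying flat on the counter; origin at its centre, z along its thickness. One to three of these buttons are there.
- square_mat: Filling place: fixed square black rubber mat, 110 x 110 mm, 4 mm thick, flat on the counter; origin at the centre of its underside. The low pot stands here at first.
- round_coaster: Storage place: fixed round walnut coaster, 112 mm across, 4 mm thick; origin at the centre of its underside. The tall pot stands here at first.
- hex_plate: Free place: fixed hexagonal aluminium plate, 110 mm across the flats, 4 mm thick; origin at the centre of its underside. Empty at first. The three places lie left, right and (a little farther out) in the middle before the robot, in any order.
- heatsink: Bystander: finned aluminium heatsink on red rubber feet, 60 x 60 x 38 mm, loose; origin at the centre of its underside.
- shell_a: Bystander: cream controller half, about 60 x 150 x 22 mm, loose; origin at the centre of its underside.
- shell_b: Bystander: another cream controller half of the same size.
- edge_guard: Bystander: green circuit board edge guard, a U-channel 110 x 14 x 18 mm, loose; origin at the centre of its underside.
Things that resemble listed ones, but are neither listed nor needed, are in the scene too. Leave any orange look-alike of the round_coaster alone. Leave any brown look-alike of the tall_pot alone.

How it is judged:
On the way, in this order (a step that is already met when the one before it is completed fails the run):
1. the low pot's cap is flicked open (past 1.2 rad) (value of joint low_pot_cap above 1.2 rad), for 0.1 s.
2. every button is inside the low pot and both caps are shut (under 0.08 rad) (value of joint each of low_pot_cap, tall_pot_cap below 0.08 rad and x of dpad1 in the frame of low_pot between -0.033 and 0.033 m and y of dpad1 in the frame of low_pot between -0.028 and 0.028 m and z of dpad1 in the frame of low_pot between 0 and 0.04 m and x of dpad2 in the frame of low_pot between -0.033 and 0.033 m and y of dpad2 in the frame of low_pot between -0.028 and 0.028 m and z of dpad2 in the frame of low_pot between 0 and 0.04 m and x of dpad3 in the frame of low_pot between -0.033 and 0.033 m and y of dpad3 in the frame of low_pot between -0.028 and 0.028 m and z of dpad3 in the frame of low_pot between 0 and 0.04 m), for 0.2 s.
3. one of the pots stands on the hexagonal plate (within 35 mm of its centre) (((horizontal distance between low_pot and hex_plate below 0.035 m and z of low_pot in the frame of hex_plate below 0.008 m and angle between low_pot's own z axis and vertical below 0.1 rad) or (horizontal distance between tall_pot and hex_plate below 0.035 m and z of tall_pot in the frame of hex_plate below 0.008 m and angle between tall_pot's own z axis and vertical below 0.1 rad))), for 0.2 s.
At the end, for the whole second after the job is handed in: The low pot stands upright on the round coaster and the tall pot on the square mat, each within 22 mm of the middle, both caps shut (under 0.08 rad), every button inside the low pot, all at rest and released (all of step 2 and horizontal distance between low_pot and round_coaster below 0.022 m and z of low_pot in the frame of round_coaster below 0.008 m and angle between each of low_pot, tall_pot's own z axis and vertical below 0.1 rad and horizontal distance between tall_pot and square_mat below 0.022 m and z of tall_pot in the frame of square_mat below 0.008 m and linear speed of each of low_pot, tall_pot below 0.02 m/s); the robot touches nothing.
It fails at once if the heatsink is disturbed (moved over 30 mm) (distance of heatsink from where it was at the start of the episode above 0.03 m).
It fails at once if the first controller half is disturbed (moved over 30 mm) (distance of shell_a from where it was at the start of the episode above 0.03 m).
It fails at once if the second controller half is disturbed (moved over 30 mm) (distance of shell_b from where it was at the start of the episode above 0.03 m).
It fails at once if the edge guard is disturbed (moved over 30 mm) (distance of edge_guard from where it was at the start of the episode above 0.03 m).
Of dpad1, dpad2, dpad3 only 1 to 3 are there at a start; the rules pass over those that are not, and their reading is None.
At some moment in a run one of low_pot, tall_pot, dpad1, dpad2, dpad3 may be knocked a few centimetres aside while the robot is not near it.
Once in a run the grip may slacken for a moment while it holds something.
It also fails if it takes over 210 s, if anything falls off the work surface, if the arm or the gripper's body presses on something with over 40 N, if the wrist force passes 120 N, or if a joint passes its speed limit or range.

ROBOT

A 7-joint arm with a two-finger parallel gripper is mounted at the origin on the work surface. World frame = base frame: x ahead of the robot, y to its left, z up, the work surface at z = 0. Lengths are in m, angles in rad, forces in N, time in s.
With the tool pointing down it reaches from about 0.425 to 0.925 m from the base axis. Payload 6.8 kg.
Tool frame: the origin (TCP) lies at the very end of the fingers, on their centre line; the grasp point (between the pads) lies 19 mm behind it; z points along the fingers, y is the line along which they close (so a half turn about z gives the same grasp; the last joint's range is limited). The gripper opens to 85 mm and grips with 20 to 120 N. Pads are 22 mm wide; open, the fingers measure 114 mm over their backs; the gripper's body (76 mm by 85 mm) begins 54 mm behind the grasp point. The pads swing forward as they close: fully open they stand 13 mm farther back than shut.
Start: joints at [1.081, 0.477, 0.022, 1.555, -0.011, 1.109, -0.083], TCP at [0.252, -0.626, 0.231] pointing down, gripper open.
Joint ranges: [-2.96, 2.96], [-0.34, 2.1], [-1.41, 1.46], [0.24, 2.44], [-1.37, 4.51], [0.17, 1.92], [-2.96, 2.96]. Speed limits (rad/s): [2.39, 2.39, 3.14, 3.14, 3.14, 3.14, 3.14].

INTERFACE

Orientations are given as a 3x3 rotation matrix whose columns are the frame's x, y, z axes.
In Python, from plant import r gives the robot as it stands. The module is installed in compiled form; this text tells all that it offers.
- The arm moves only by the tool jog_arm, never from a script. Its argument "commands" is a list of rows, each an object of numbers: "tx", "ty", "tz": the shift along the tool's x, y, z in cm; "wx", "wy", "wz": the turn, a rotation vector about the tool's x, y, z in rad; "fingers": the opening, from -1 (shut) to 1 (fully open). In form: [{"tx": .., "ty": .., "tz": .., "wx": .., "wy": .., "wz": .., "fingers": ..}, ...]. A call has 1 to 10 rows; each row is the pose to reach, as a shift and turn from the pose commanded when the call began, along the tool's axes at that moment; what a row does not reach only later rows make up. A row lasts 1/12 s, in which the tool goes at most 41.7 mm and 7.16 degrees, less where a joint would pass 70% of its speed; a pose out of reach is approached as far as the arm can. A call with a gripper value outside its range is refused whole. The fingers move at their own pace and stop on an object; "grip_force" is the grip in N (left out, the last holds). Time passes only in rows, so rows that repeat a pose let the fingers close. It gives the time, the measured TCP pose, the force, the opening and the grip force at its end, in the units of the state.
- r.sense(): the state, without advancing time (a new reading comes with each control period).
- r.read_camera(name): name is "side" or "top"; returns a dict with "frame" (384x512x3 uint8, red, green, blue), "depth" (384x512 float32, m along the optical axis (not along the pixel's ray), 0 where there is no reading), "vertical_fov" (degrees; the focal length in pixels is half the picture's height over the tangent of half this angle, whatever the lens; pixels are square), "cx", "cy" (the principal point, pixels), "D" ([k1, k2, p1, p2, k3] as OpenCV has them; the pictures are not rectified), "position" and "orientation" of the camera in the world. Camera axes: x right, y down, z forward; pixel columns grow to the right and rows downward; lengths in m; the calibration is good to about 2 mm. A picture is of the moment at which its call begins.
- r.finish_job(): hands the job in; it is judged then, once.
The state is a dict: "time_s": time; "q": joint angles; "joint_vel": joint speeds; "joint_torque": joint torques, N m; "tcp_pos": TCP position; "eef_rot": TCP orientation; "force": force on the tool from outside, world axes, zero at the start; "moment": the same for the moment, N m; "gripper_width": opening from 0.0 (shut) to 1.0 (fully open); "gripper_force": force on a finger pad.
Only numpy, scipy, OpenCV 4.12 (cv2) and the standard library are available. Lean on these libraries where they do the work, as an engineer would, in place of code of your own. Each camera call takes 0.05 s, during which the arm holds its last target. There are 200 camera calls.

## Working session

There is one attempt and no reset: what is moved stays moved. The work goes in short steps, Python scripts to look and compute and a tool call to move; the robot and the scene stay as the last step left them, time stands still between calls to the robot, and variables do not carry over. Pictures are saved under pics/ and viewed, at most 14 in all, crops included, and the job is handed in when it is done.

Besides the shell and the picture viewer there is one more tool, called after ">>>" as name(argument=value, ...), one argument or row to a line, values as JSON. jog_arm: Moves the arm, as the interface text tells. Its arguments: {"type":"object","properties":{"commands":{"type":"array","items":{"type":"object","properties":{"tx":{"type":"number"},"ty":{"type":"number"},"tz":{"type":"number"},"wx":{"type":"number"},"wy":{"type":"number"},"wz":{"type":"number"},"fingers":{"type":"number"}}}},"grip_force":{"type":"number"}},"required":["commands"]}

```bash
mkdir -p pics; cat > h.py <<'E'
import numpy as np, cv2
from plant import r
def cam(n):
    c=r.read_camera(n); h,w=c['depth'].shape
    f=h/2/np.tan(np.radians(c['vertical_fov'])/2)
    K=np.array([[f,0,c['cx']],[0,f,c['cy']],[0,0,1]])
    u,v=np.meshgrid(np.arange(w),np.arange(h))
    p=cv2.undistortPoints(np.stack([u,v],-1).reshape(-1,1,2).astype(np.float64),K,np.array(c['D'],float)).reshape(h,w,2)
    P=np.dstack([p,np.ones((h,w))])*c['depth'][...,None]
    W=P@np.array(c['orientation']).T+np.array(c['position'])
    W[c['depth']==0]=np.nan
    return c,W
def save(n,im,s=1):
    cv2.imwrite('pics/'+n,cv2.resize(im[...,::-1],None,fx=s,fy=s,interpolation=cv2.INTER_CUBIC))
E
python3 - <<'E'
from h import *
for n in('top','side'):
    c,W=cam(n); save(n+'0.png',c['frame'],1.5); np.save(n+'0.npy',W); print(n,c['position'],c['orientation'],c['vertical_fov'])
s=r.sense(); print({k:np.round(v,3) for k,v in s.items()})
E
```

```text
top [0.35434382 0.00154484 1.30988637] [[-0.02178122 -0.99172536  0.12651636]
 [-0.99968792  0.02315283  0.0093808 ]
 [-0.01223239 -0.12627255 -0.99192016]] 47.61813780325167
side [0.02910668 0.81453282 0.80293964] [[-0.83006775 -0.34454619  0.43849224]
 [-0.55743657  0.49025822 -0.67000847]
 [ 0.01587444 -0.80058404 -0.59901019]] 50.39521645593325
{'time_s': np.float64(0.1), 'q': array([ 1.081,  0.478,  0.022,  1.556, -0.011,  1.109, -0.083]), 'joint_vel': array([-0.001, -0.001, -0.   , -0.004,  0.   ,  0.002,  0.001]), 'joint_torque': array([ 4.0000e-03, -5.9776e+01,  1.6140e+00, -2.8195e+01,  1.3000e-02,
        5.0000e-03,  0.0000e+00]), 'tcp_pos': array([ 0.251, -0.626,  0.23 ]), 'eef_rot': array([[ 0.928,  0.373, -0.001],
       [ 0.373, -0.928,  0.001],
       [-0.   , -0.002, -1.   ]]), 'force': array([-0.163,  0.284, -0.125]), 'moment': array([ 0.042, -0.01 ,  0.029]), 'gripper_force': np.float64(0.0), 'gripper_width': np.float64(1.002)}
```

View pics/top0.png

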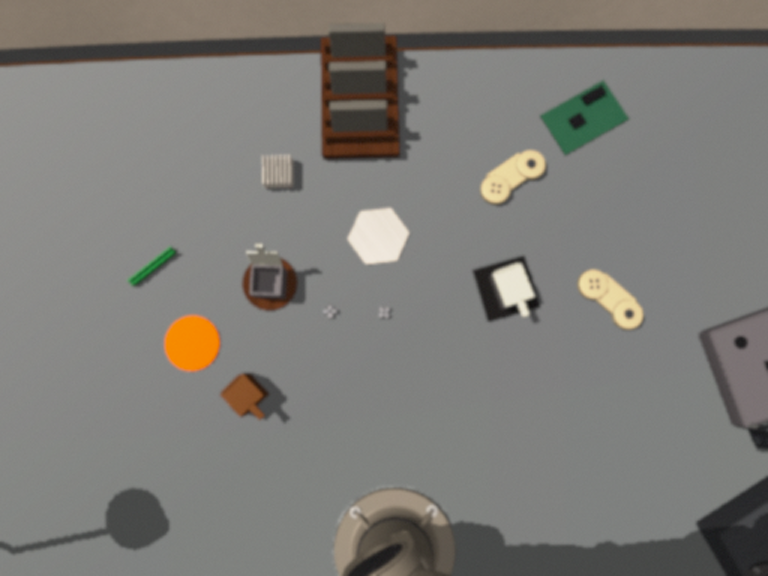

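View pics/side0.png

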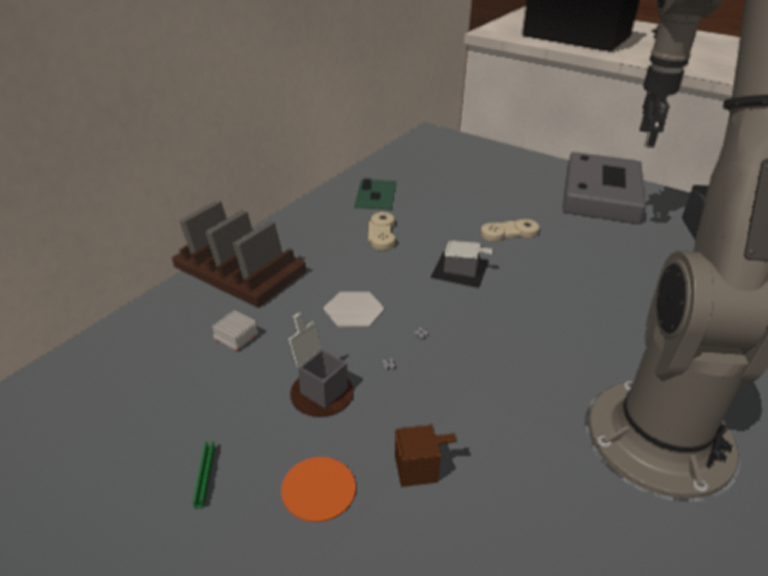

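The top view (768-px scale) shows the low pot on the mat at (513,285), tab toward (523,309). The tall pot is on the coaster at (268,280), cap open. The hex plate is at (378,236) and two buttons lie at (330,312) and (384,313). Next I'll measure them.

```bash
cat >> h.py <<'E'
def blob(W,m,box,z0,z1):
    x0,x1,y0,y1=box
    k=m&(W[...,2]>z0)&(W[...,2]<z1)&(W[...,0]>x0)&(W[...,0]<x1)&(W[...,1]>y0)&(W[...,1]<y1)
    return W[k],k
def rect(p):
    return cv2.minAreaRect((p[:,:2]*1000).astype(np.float32))
def hsv(c): return cv2.cvtColor(c['frame'],cv2.COLOR_RGB2HSV)
E
python3 - <<'E'
from h import *
c,W=cam('top')
def at(u,v): return np.round(W[int(v/1.5),int(u/1.5)],3)
for n,u,v in [('low',513,285),('tab',523,309),('tall',268,280),('tallcap',262,258),('hex',378,236),('b1',330,312),('b2',384,313),('heats',277,170),('sa',515,177),('sb',611,298),('mat',490,310),('coast',285,298),('brown',243,393),('orange',192,343),('guard',153,267),('counter',440,300)]: print(n,at(u,v))
H=hsv(c);S=H[...,1].astype(int);V=H[...,2].astype(int)
one=np.ones_like(S,bool)
# low cap top
L=W[190,342]; 
cx,cy=at(513,285)[:2]
p,k=blob(W,one,(cx-.1,cx+.1,cy-.1,cy+.1),.03,.08); print('low',len(p),p[:,2].mean(),rect(p))
cx,cy=at(268,280)[:2]
p,k=blob(W,one,(cx-.1,cx+.1,cy-.1,cy+.1),.06,.072); print('tall rim',len(p),rect(p))
p,k=blob(W,one,(cx-.1,cx+.15,cy-.1,cy+.1),.08,.3); print('tall cap',len(p),rect(p),p[:,2].max())
# bases
cx,cy=at(513,285)[:2]
p,k=blob(W,(V<60),(cx-.12,cx+.12,cy-.12,cy+.12),-.01,.012); print('mat',len(p),rect(p))
cx,cy=at(268,280)[:2]
p,k=blob(W,(S>90),(cx-.12,cx+.12,cy-.09,cy+.12),-.01,.012); print('coast',len(p),cv2.minEnclosingCircle((p[:,:2]*1000).astype(np.float32)))
cx,cy=at(378,236)[:2]
p,k=blob(W,(V>150),(cx-.12,cx+.12,cy-.12,cy+.12),-.01,.02); print('hex',len(p),cv2.minEnclosingCircle((p[:,:2]*1000).astype(np.float32)),p.mean(0))
for u,v in((330,312),(384,313)):
    cx,cy=at(u,v)[:2]
    p,k=blob(W,one,(cx-.03,cx+.03,cy-.03,cy+.03),.006,.03); print('b',len(p),p.mean(0),rect(p))
f=c['frame'][192:224,205:270]; save('btn.png',f,10)
f=c['frame'][160:224,150:370]; 
# all raised blobs
k=((W[...,2]>.006)&(W[...,0]<.95)).astype(np.uint8); n,l,st,ce=cv2.connectedComponentsWithStats(k)
for i in range(1,n):
    if st[i,4]>8: print(st[i,4],ce[i]*1.5,np.round(np.nanmean(W[l==i],0),3))
E
```

```text
low [ 0.5   -0.244  0.055]
tab [ 0.453 -0.258  0.061]
tall [0.53  0.243 0.004]
tallcap [0.558 0.237 0.096]
hex [0.614 0.016 0.006]
b1 [0.459 0.114 0.017]
b2 [0.457 0.007 0.011]
heats [0.746 0.217 0.045]
sa [ 0.726 -0.266  0.017]
sb [ 0.476 -0.445  0.019]
mat [ 0.459 -0.204  0.004]
coast [ 0.493  0.207 -0.   ]
brown [0.305 0.277 0.067]
orange [0.406 0.395 0.002]
guard [0.558 0.473 0.016]
counter [ 0.479 -0.105  0.002]
low 574 0.05375649420050672 ((488.05517578125, -249.0601806640625), (101.52297973632812, 61.76118087768555), 18.95609474182129)
tall rim 139 ((520.8025512695312, 234.01986694335938), (61.8288688659668, 59.91580581665039), 87.0286865234375)
tall cap 181 ((562.851318359375, 231.3903350830078), (59.820899963378906, 23.47955894470215), 87.71712493896484) 0.15283476680046415
mat 473 ((499.36395263671875, -241.42462158203125), (107.5340805053711, 110.15717315673828), 14.513941764831543)
coast 433 ((485.0746154785156, 280.00830078125), 109.75038146972656)
hex 1237 ((615.6784057617188, 17.667104721069336), 65.85795593261719) [0.61439295 0.01694634 0.0038875 ]
b 48 [0.4628342  0.
[... 1755 characters left out ...]
19512] [0.462 0.116 0.011]
43 [383.72093023 312.27906977] [0.456 0.008 0.012]
2769 [741.35969664 369.58071506] [ 0.328 -0.671  0.071]
15 [199.1 328.7] [0.432 0.379 0.008]
11 [187.63636364 328.90909091] [0.432 0.403 0.007]
24 [181.5  336.25] [0.417 0.415 0.007]
9 [166.16666667 336.16666667] [0.418 0.446 0.008]
10 [199.2  340.05] [0.409 0.379 0.008]
49 [182.96938776 353.90816327] [0.382 0.411 0.008]
12 [171. 355.] [0.38  0.435 0.009]
9 [210.16666667 353.        ] [0.383 0.356 0.008]
18 [200.83333333 360.66666667] [0.368 0.375 0.008]
623 [244.00401284 394.40850722] [0.302 0.276 0.062]
2106 [739.70299145 531.74287749] [ 0.038 -0.625  0.11 ]
3942 [393.79680365 536.42694064] [ 0.052 -0.002  0.115]
```

View pics/btn.png

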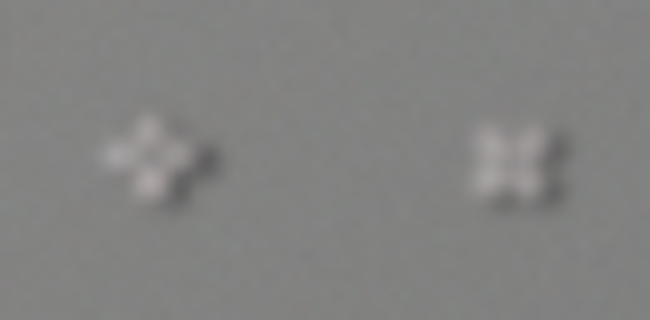

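Only two buttons are present: button 1's arms lie along the axes, button 2's at 45°. I'll fit the coaster and pots, then plan the cap opening.

```bash
cat >> h.py <<'E'
from scipy.spatial.transform import Rotation as Ro
from scipy.optimize import least_squares
D=np.diag([1.,-1,-1])
def R(yaw,tilt=0): return (Ro.from_euler('z',yaw)*Ro.from_euler('y',tilt)).as_matrix()@D
def plan(calls,start=None):
    """calls: list of calls; each a list of (pos,R). prints rows relative to pose at call begin"""
    s=r.sense(); p,Q=start or (np.array(s['tcp_pos']),np.array(s['eef_rot']))
    for i,c in enumerate(calls):
        for (a,B) in c:
            a=np.array(a,float); t=Q.T@(a-p)*100; w=Ro.from_matrix(Q.T@B).as_rotvec()
            print(i,'t',np.round(t,2),'w',np.round(w,3))
        p,Q=a,B
def st():
    s=r.sense(); print('t%.1f'%s['time_s'],'tcp',np.round(s['tcp_pos'],4),'z',np.round(s['eef_rot'][:,2],3),'x',np.round(s['eef_rot'][:,0],3),'F',np.round(s['force'],1),'w %.3f g %.1f'%(s['gripper_width'],s['gripper_force']))
E
python3 - <<'E'
from h import *
c,W=cam('top'); H=hsv(c).astype(int)
p,k=blob(W,(H[...,1]>110)&(H[...,2]<140),(.44,.62,.15,.31),-.02,.015)
hull=cv2.convexHull((p[:,:2]*1000).astype(np.float32))[:,0]/1000
f=least_squares(lambda q:np.hypot(*(hull-q[:2]).T)-q[2],[.53,.23,.056],loss='soft_l1',f_scale=.002); print('coaster',len(p),f.x)
p,k=blob(W,np.ones_like(k),(.44,.62,.15,.31),.055,.075);rc=rect(p);print('tall',rc)
p,k=blob(W,np.ones_like(k),(.44,.70,.15,.31),.08,.3); print('cap',p.mean(0),np.polyfit(p[:,2],p[:,0],1),rect(p))
yaw=.33; pc=np.array([.502,-.244]); h=np.array([np.cos(yaw),np.sin(yaw)])
hinge=np.r_[pc+.035*h,.044]
def tab(th,d=.086): return hinge+np.r_[-d*np.cos(th)*h,d*np.sin(th)]
def tcp(th,tilt): 
    Q=R(yaw,tilt); return tab(th)+Q[:,2]*.014,Q
a=tcp(0,-.4); 
up=(a[0]-a[1][:,2]*.10, a[1]); up[0][2]=.20
ang=np.linspace(0,1.0,9)[1:]
plan([[up],[a],[tcp(t,-.4+t*.8) for t in ang]])
E
```

```text
coaster 318 [0.52200402 0.23784408 0.05224841]
tall ((521.838134765625, 234.11526489257812), (61.81486129760742, 61.85311508178711), 86.67469787597656)
cap [0.56050848 0.23070847 0.11131018] [0.27106194 0.53033653] ((563.0847778320312, 231.1466827392578), (59.96834182739258, 23.143117904663086), 84.90675354003906)
0 t [ 29.06 -26.55   3.1 ] w [-0.011  0.4    0.051]
1 t [-2.99 -0.   17.07] w [0. 0. 0.]
2 t [ 0.34 -0.   -0.97] w [-0.  -0.1 -0. ]
2 t [ 0.8   0.   -1.88] w [-0.  -0.2  0. ]
2 t [ 1.36 -0.   -2.73] w [-0.  -0.3 -0. ]
2 t [ 2.03  0.   -3.5 ] w [-0.  -0.4  0. ]
2 t [ 2.79  0.   -4.17] w [-0.  -0.5 -0. ]
2 t [ 3.62  0.   -4.75] w [-0.  -0.6  0. ]
2 t [ 4.51  0.   -5.21] w [ 0.  -0.7  0. ]
2 t [ 5.46  0.   -5.55] w [-0.  -0.8  0. ]
```

>>> jog_arm(
  commands=[
    {"tx":29.06,"ty":-26.55,"tz":3.1,"wx":-0.011,"wy":0.4,"wz":0.051,"fingers":0.4},
    {"tx":29.06,"ty":-26.55,"tz":3.1,"wx":-0.011,"wy":0.4,"wz":0.051,"fingers":0.4},
    {"tx":29.06,"ty":-26.55,"tz":3.1,"wx":-0.011,"wy":0.4,"wz":0.051,"fingers":0.4},
    {"tx":29.06,"ty":-26.55,"tz":3.1,"wx":-0.011,"wy":0.4,"wz":0.051,"fingers":0.4},
    {"tx":29.06,"ty":-26.55,"tz":3.1,"wx":-0.011,"wy":0.4,"wz":0.051,"fingers":0.4},
    {"tx":29.06,"ty":-26.55,"tz":3.1,"wx":-0.011,"wy":0.4,"wz":0.051,"fingers":0.4},
    {"tx":29.06,"ty":-26.55,"tz":3.1,"wx":-0.011,"wy":0.4,"wz":0.051,"fingers":0.4},
    {"tx":29.06,"ty":-26.55,"tz":3.1,"wx":-0.011,"wy":0.4,"wz":0.051,"fingers":0.4},
    {"tx":29.06,"ty":-26.55,"tz":3.1,"wx":-0.011,"wy":0.4,"wz":0.051,"fingers":0.4},
    {"tx":29.06,"ty":-26.55,"tz":3.1,"wx":-0.011,"wy":0.4,"wz":0.051,"fingers":0.4},
  ],
  grip_force=20,
)

```text
time_s: 1.03
tcp_pos: [0.4235, -0.2663, 0.2]
eef_rot: [[0.87, 0.329, 0.368], [0.303, -0.944, 0.129], [0.39, -0.001, -0.921]]
force: [-0.5, 0.1, 0.0]
gripper_width: 0.701
gripper_force: 0.0
```

>>> jog_arm(
  commands=[
    {"tx":-2.3,"ty":0,"tz":13,"fingers":0.4},
    {"tx":-2.3,"ty":0,"tz":13,"fingers":0.4},
    {"tx":-2.3,"ty":0,"tz":13,"fingers":0.4},
    {"tx":-2.3,"ty":0,"tz":13,"fingers":0.4},
    {"tx":-2.99,"ty":0,"tz":17,"fingers":0.4},
    {"tx":-2.99,"ty":0,"tz":17,"fingers":0.4},
    {"tx":-2.99,"ty":0,"tz":17,"fingers":0.4},
  ],
)

```text
validation failed for argument at $.co...
```

```bash
python3 - <<'E'
from h import *
st(); c,W=cam('side'); save('s1.png',c['frame'][120:230,230:380],5)
E
```

```text
t1.0 tcp [ 0.4235 -0.2663  0.2   ] z [ 0.368  0.129 -0.921] x [0.87  0.303 0.39 ] F [-0.5  0.1  0. ] w 0.701 g 0.0
```

View pics/s1.png

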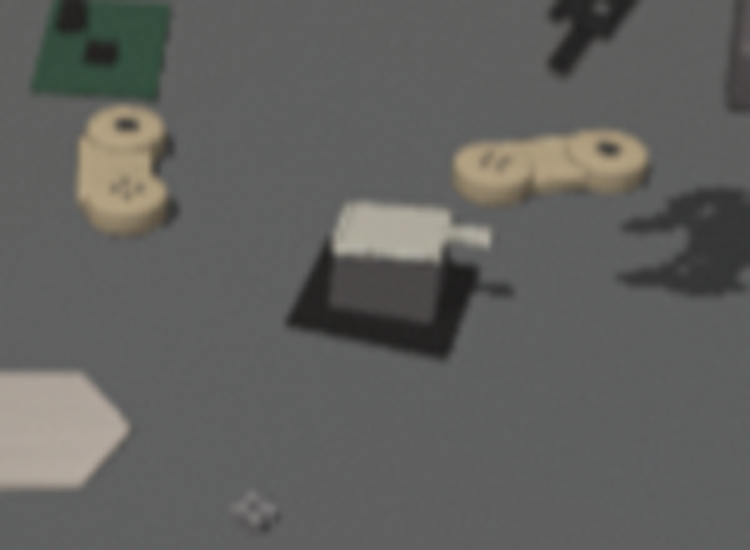

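The gripper is still above and to the right of the low pot; the pot and tab at (470,237) haven't moved. The move was refused, so I'm resending it with every field filled in.

>>> jog_arm(
  commands=[
    {"tx":-2.3,"ty":0.0,"tz":13.0,"wx":0.0,"wy":0.0,"wz":0.0,"fingers":0.4},
    {"tx":-2.3,"ty":0.0,"tz":13.0,"wx":0.0,"wy":0.0,"wz":0.0,"fingers":0.4},
    {"tx":-2.3,"ty":0.0,"tz":13.0,"wx":0.0,"wy":0.0,"wz":0.0,"fingers":0.4},
    {"tx":-2.3,"ty":0.0,"tz":13.0,"wx":0.0,"wy":0.0,"wz":0.0,"fingers":0.4},
    {"tx":-2.99,"ty":0.0,"tz":17.0,"wx":0.0,"wy":0.0,"wz":0.0,"fingers":0.4},
    {"tx":-2.99,"ty":0.0,"tz":17.0,"wx":0.0,"wy":0.0,"wz":0.0,"fingers":0.4},
    {"tx":-2.99,"ty":0.0,"tz":17.0,"wx":0.0,"wy":0.0,"wz":0.0,"fingers":0.4},
  ],
)

```text
time_s: 1.67
tcp_pos: [0.4579, -0.2586, 0.0311]
eef_rot: [[0.872, 0.324, 0.366], [0.297, -0.946, 0.129], [0.388, -0.004, -0.922]]
force: [0.2, -0.3, 0.0]
gripper_width: 0.7
gripper_force: 0.0
```

```bash
python3 - <<'E'
from h import *
st(); c,W=cam('side'); save('s2.png',c['frame'][120:230,230:380],5)
E
```

```text
t1.7 tcp [ 0.4579 -0.2586  0.0311] z [ 0.366  0.129 -0.922] x [0.872 0.297 0.388] F [ 0.2 -0.3  0. ] w 0.700 g 0.0
```

View pics/s2.png

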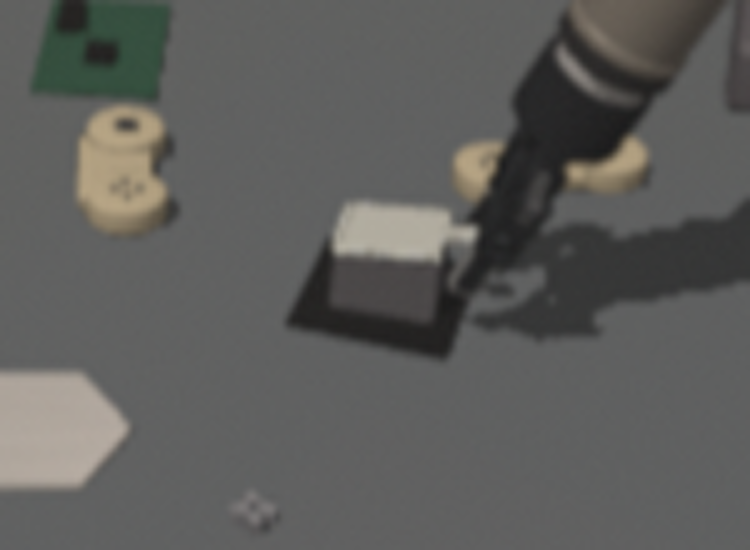

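The picture shows the fingers either side of the tab at about (470,250), in front of the pot. Now I'll close on it.

>>> jog_arm(
  commands=[
    {"tx":0.0,"ty":0.0,"tz":0.0,"wx":0.0,"wy":0.0,"wz":0.0,"fingers":-1.0},
    {"tx":0.0,"ty":0.0,"tz":0.0,"wx":0.0,"wy":0.0,"wz":0.0,"fingers":-1.0},
    {"tx":0.0,"ty":0.0,"tz":0.0,"wx":0.0,"wy":0.0,"wz":0.0,"fingers":-1.0},
    {"tx":0.0,"ty":0.0,"tz":0.0,"wx":0.0,"wy":0.0,"wz":0.0,"fingers":-1.0},
    {"tx":0.0,"ty":0.0,"tz":0.0,"wx":0.0,"wy":0.0,"wz":0.0,"fingers":-1.0},
    {"tx":0.0,"ty":0.0,"tz":0.0,"wx":0.0,"wy":0.0,"wz":0.0,"fingers":-1.0},
    {"tx":0.0,"ty":0.0,"tz":0.0,"wx":0.0,"wy":0.0,"wz":0.0,"fingers":-1.0},
  ],
  grip_force=20,
)

```text
time_s: 2.3
tcp_pos: [0.4591, -0.2599, 0.0325]
eef_rot: [[0.871, 0.323, 0.369], [0.298, -0.946, 0.124], [0.39, 0.002, -0.921]]
force: [-1.0, -1.6, 2.0]
gripper_width: 0.154
gripper_force: 20.6
```

>>> jog_arm(
  commands=[
    {"tx":0.34,"ty":0.0,"tz":-0.97,"wx":0.0,"wy":-0.1,"wz":0.0,"fingers":-1.0},
    {"tx":0.8,"ty":0.0,"tz":-1.88,"wx":0.0,"wy":-0.2,"wz":0.0,"fingers":-1.0},
    {"tx":1.36,"ty":0.0,"tz":-2.73,"wx":0.0,"wy":-0.3,"wz":0.0,"fingers":-1.0},
    {"tx":2.03,"ty":0.0,"tz":-3.5,"wx":0.0,"wy":-0.4,"wz":0.0,"fingers":-1.0},
    {"tx":2.79,"ty":0.0,"tz":-4.17,"wx":0.0,"wy":-0.5,"wz":0.0,"fingers":-1.0},
    {"tx":3.62,"ty":0.0,"tz":-4.75,"wx":0.0,"wy":-0.6,"wz":0.0,"fingers":-1.0},
    {"tx":4.51,"ty":0.0,"tz":-5.21,"wx":0.0,"wy":-0.7,"wz":0.0,"fingers":-1.0},
    {"tx":5.46,"ty":0.0,"tz":-5.55,"wx":0.0,"wy":-0.8,"wz":0.0,"fingers":-1.0},
    {"tx":5.46,"ty":0.0,"tz":-5.55,"wx":0.0,"wy":-0.8,"wz":0.0,"fingers":-1.0},
  ],
)

```text
time_s: 3.05
tcp_pos: [0.4918, -0.2455, 0.104]
eef_rot: [[0.868, 0.333, -0.369], [0.306, -0.943, -0.131], [-0.392, 0.001, -0.92]]
force: [1.2, 1.3, -1.0]
gripper_width: 0.16
gripper_force: 20.3
```

```bash
python3 - <<'E'
from h import *
st(); c,W=cam('side'); save('s3.png',c['frame'][120:230,230:380],5)
c,W=cam('top'); p,k=blob(W,np.ones((384,512),bool),(.4,.62,-.33,-.15),.008,.035); print(rect(p))
E
```

```text
t3.0 tcp [ 0.4918 -0.2455  0.104 ] z [-0.369 -0.131 -0.92 ] x [ 0.868  0.306 -0.392] F [ 1.2  1.3 -1. ] w 0.160 g 20.3
((464.3031921386719, -322.5919494628906), (10.029561996459961, 90.85051727294922), 83.16657257080078)
```

View pics/s3.png

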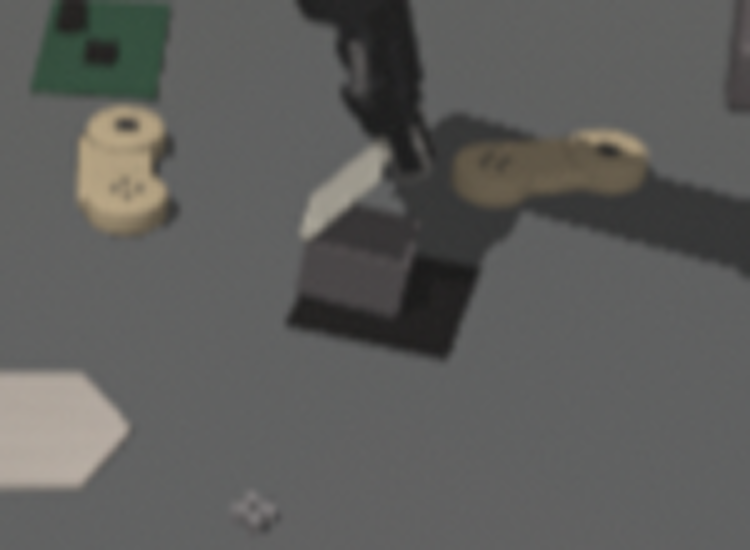

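The side view shows the cap raised to about 1 rad, tab held at (400,150), and the pot still upright on the mat. I'll release, back off and push the cap past upright.

```bash
python3 - <<'E'
from h import *
yaw=.33; h=np.array([np.cos(yaw),np.sin(yaw),0]); hg=np.array([.540,-.229,0])
s=r.sense(); q0=(np.array(s['tcp_pos']),np.array(s['eef_rot']))
a=q0[0]-.05*h-q0[1][:,2]*.0; b=hg-.13*h+[0,0,.085]
plan([[(a,q0[1]),(b,R(yaw))],[(hg-.06*h+[0,0,.085],R(yaw)),(hg+[0,0,.083],R(yaw)),(hg-.04*h+[0,0,.083],R(yaw)),(hg-.1*h+[0,0,.2],R(yaw))]])
E
```

```text
0 t [-4.61 -0.03  1.94] w [0. 0. 0.]
0 t [-6.22 -0.13  4.58] w [0.001 0.399 0.005]
1 t [7. 0. 0.] w [0. 0. 0.]
1 t [13.   0.   0.2] w [0. 0. 0.]
1 t [9.  0.  0.2] w [0. 0. 0.]
1 t [  3.    0.  -11.5] w [0. 0. 0.]
```

>>> jog_arm(
  commands=[
    {"tx":0.0,"ty":0.0,"tz":0.0,"wx":0.0,"wy":0.0,"wz":0.0,"fingers":0.0},
    {"tx":0.0,"ty":0.0,"tz":0.0,"wx":0.0,"wy":0.0,"wz":0.0,"fingers":0.0},
    {"tx":0.0,"ty":0.0,"tz":0.0,"wx":0.0,"wy":0.0,"wz":0.0,"fingers":0.0},
    {"tx":-4.61,"ty":0.0,"tz":1.94,"wx":0.0,"wy":0.0,"wz":0.0,"fingers":0.0},
    {"tx":-4.61,"ty":0.0,"tz":1.94,"wx":0.0,"wy":0.0,"wz":0.0,"fingers":0.0},
    {"tx":-6.22,"ty":-0.13,"tz":4.58,"wx":0.0,"wy":0.399,"wz":0.005,"fingers":-1.0},
    {"tx":-6.22,"ty":-0.13,"tz":4.58,"wx":0.0,"wy":0.399,"wz":0.005,"fingers":-1.0},
    {"tx":-6.22,"ty":-0.13,"tz":4.58,"wx":0.0,"wy":0.399,"wz":0.005,"fingers":-1.0},
    {"tx":-6.22,"ty":-0.13,"tz":4.58,"wx":0.0,"wy":0.399,"wz":0.005,"fingers":-1.0},
    {"tx":-6.22,"ty":-0.13,"tz":4.58,"wx":0.0,"wy":0.399,"wz":0.005,"fingers":-1.0},
  ],
)

```text
time_s: 3.98
tcp_pos: [0.4104, -0.2752, 0.0873]
eef_rot: [[0.95, 0.312, 0.001], [0.312, -0.95, -0.001], [0.0, 0.002, -1.0]]
force: [-0.0, -0.1, -0.3]
gripper_width: -0.003
gripper_force: 0.0
```

>>> jog_arm(
  commands=[
    {"tx":3.0,"ty":0.0,"tz":0.0,"wx":0.0,"wy":0.0,"wz":0.0,"fingers":-1.0},
    {"tx":6.0,"ty":0.0,"tz":0.0,"wx":0.0,"wy":0.0,"wz":0.0,"fingers":-1.0},
    {"tx":8.0,"ty":0.0,"tz":0.0,"wx":0.0,"wy":0.0,"wz":0.0,"fingers":-1.0},
    {"tx":10.0,"ty":0.0,"tz":0.1,"wx":0.0,"wy":0.0,"wz":0.0,"fingers":-1.0},
    {"tx":11.5,"ty":0.0,"tz":0.2,"wx":0.0,"wy":0.0,"wz":0.0,"fingers":-1.0},
    {"tx":13.0,"ty":0.0,"tz":0.2,"wx":0.0,"wy":0.0,"wz":0.0,"fingers":-1.0},
    {"tx":13.0,"ty":0.0,"tz":0.2,"wx":0.0,"wy":0.0,"wz":0.0,"fingers":-1.0},
    {"tx":9.0,"ty":0.0,"tz":0.2,"wx":0.0,"wy":0.0,"wz":0.0,"fingers":-1.0},
    {"tx":3.0,"ty":0.0,"tz":-11.5,"wx":0.0,"wy":0.0,"wz":0.0,"fingers":-0.1},
    {"tx":3.0,"ty":0.0,"tz":-11.5,"wx":0.0,"wy":0.0,"wz":0.0,"fingers":-0.1},
  ],
)

```text
time_s: 4.82
tcp_pos: [0.4594, -0.2563, 0.1572]
eef_rot: [[0.948, 0.318, -0.008], [0.318, -0.948, -0.0], [-0.008, -0.002, -1.0]]
force: [2.8, -0.5, 0.1]
gripper_width: 0.27
gripper_force: 0.0
```

```bash
python3 - <<'E'
from h import *
st(); c,W=cam('side'); save('s4.png',c['frame'][120:260,180:380],4)
E
```

```text
t4.8 tcp [ 0.4594 -0.2563  0.1572] z [-0.008 -0.    -1.   ] x [ 0.948  0.318 -0.008] F [ 2.8 -0.5  0.1] w 0.270 g 0.0
```

View pics/s4.png

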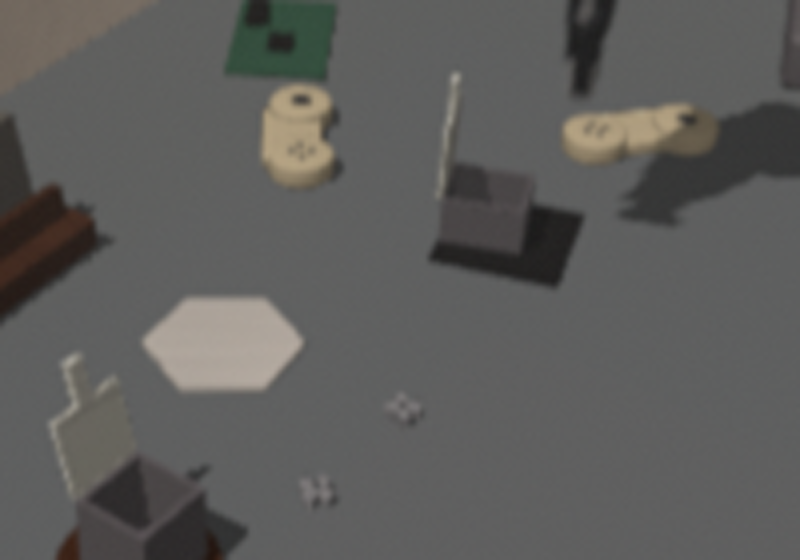

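The low cap is now upright at (450,135) over an open pot on the mat. The buttons are still at (403,408) and (318,490).

```bash
cat >> h.py <<'E'
def buttons(gs=((.4555,.0085),(.463,.115))):
    for n in('top','side'):
        c,W=cam(n); g=c['frame'].astype(float).mean(2)
        for b in gs:
            d=np.hypot(W[...,0]-b[0],W[...,1]-b[1]); k=d<.028
            bg=np.median(g[(d<.06)&(d>.03)]); w=np.clip(g-bg-12,0,None)*k; m=w>0
            q=W[m];ww=w[m]
            cen=(q*ww[:,None]).sum(0)/ww.sum(); z=(q[:,0]-cen[0])+1j*(q[:,1]-cen[1])
            print(n,'btn',np.round(cen,4),'ang',round(np.angle((ww*z**4).sum())/4,2),m.sum())
def lowrim():
    c,W=cam('top'); p,k=blob(W,np.ones((384,512),bool),(.42,.62,-.34,-.15),.036,.054); print('low',rect(p),len(p)); return p
E
python3 - <<'E'
from h import *
buttons(); lowrim()
E
```

```text
top btn [0.4584 0.0109 0.0104] ang 0.69 39
top btn [0.4614 0.1192 0.0114] ang -0.05 35
side btn [0.4619 0.0114 0.0115] ang 0.57 18
side btn [0.4669 0.1228 0.0119] ang -0.12 25
low ((521.0720825195312, -237.93226623535156), (70.59991455078125, 61.56126022338867), 18.861967086791992) 156
```

```bash
python3 - <<'E'
from h import *
d=[.513,-.2405,.0]; z=lambda p,h:np.array([p[0],p[1],h])
b2=[.458,.010]; b1=[.463,.118]
plan([[(z(b2,.16),R(.69)),(z(b2,.06),R(.69))],[(z(b2,.003),R(.69))],[(z(b2,.16),R(.69)),(z(d,.16),R(.33))],[(z(d,.056),R(.33)),(z(d,.16),R(.33))],
[(z(b1,.16),R(-.07)),(z(b1,.06),R(-.07))],[(z(b1,.003),R(-.07))],[(z(b1,.16),R(-.07)),(z(d,.16),R(.33))]])
E
```

```text
0 t [  7.99 -25.49  -0.1 ] w [ 0.003 -0.    -0.366]
0 t [  7.98 -25.51   9.9 ] w [ 0.003 -0.    -0.366]
1 t [0.  0.  5.7] w [0. 0. 0.]
2 t [  0.    0.  -15.7] w [0. 0. 0.]
2 t [-11.7   22.82 -15.7 ] w [0.   0.   0.36]
3 t [ 0.   0.  10.4] w [0. 0. 0.]
3 t [0. 0. 0.] w [0. 0. 0.]
4 t [  6.89 -35.54   0.  ] w [0.  0.  0.4]
4 t [  6.89 -35.54  10.  ] w [0.  0.  0.4]
5 t [0.  0.  5.7] w [0. 0. 0.]
6 t [  0.    0.  -15.7] w [0. 0. 0.]
6 t [  7.5   35.41 -15.7 ] w [ 0.   0.  -0.4]
```

>>> jog_arm(
  commands=[
    {"tx":8.0,"ty":-25.5,"tz":-0.1,"wx":0.0,"wy":0.0,"wz":-0.366,"fingers":0.1},
    {"tx":8.0,"ty":-25.5,"tz":-0.1,"wx":0.0,"wy":0.0,"wz":-0.366,"fingers":0.1},
    {"tx":8.0,"ty":-25.5,"tz":-0.1,"wx":0.0,"wy":0.0,"wz":-0.366,"fingers":0.1},
    {"tx":8.0,"ty":-25.5,"tz":-0.1,"wx":0.0,"wy":0.0,"wz":-0.366,"fingers":0.1},
    {"tx":8.0,"ty":-25.5,"tz":-0.1,"wx":0.0,"wy":0.0,"wz":-0.366,"fingers":0.1},
    {"tx":8.0,"ty":-25.5,"tz":-0.1,"wx":0.0,"wy":0.0,"wz":-0.366,"fingers":0.1},
    {"tx":8.0,"ty":-25.5,"tz":-0.1,"wx":0.0,"wy":0.0,"wz":-0.366,"fingers":0.1},
    {"tx":8.0,"ty":-25.5,"tz":9.9,"wx":0.003,"wy":0.0,"wz":-0.366,"fingers":0.1},
    {"tx":8.0,"ty":-25.5,"tz":9.9,"wx":0.003,"wy":0.0,"wz":-0.366,"fingers":0.1},
    {"tx":8.0,"ty":-25.5,"tz":9.9,"wx":0.003,"wy":0.0,"wz":-0.366,"fingers":0.1},
  ],
)

```text
time_s: 5.85
tcp_pos: [0.4546, 0.0116, 0.0545]
eef_rot: [[0.769, 0.64, -0.009], [0.64, -0.769, 0.0], [-0.007, -0.006, -1.0]]
force: [-1.3, -0.7, 0.4]
gripper_width: 0.547
gripper_force: 0.0
```

```bash
python3 - <<'E'
from h import *
st()
b2=[.458,.010]
plan([[(np.array([*b2,.003]),R(.69))]])
c,W=cam('side'); save('s5.png',c['frame'][150:280,220:340],5)
E
```

```text
t5.8 tcp [0.4546 0.0116 0.0545] z [-0.009  0.    -1.   ] x [ 0.769  0.64  -0.007] F [-1.3 -0.7  0.4] w 0.547 g 0.0
0 t [0.19 0.36 5.14] w [-0.006  0.007  0.004]
```

View pics/s5.png

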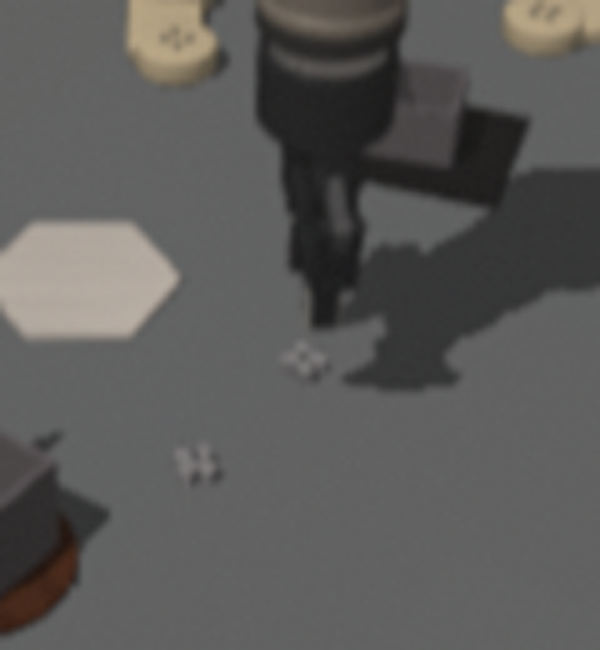

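The fingers hang over button 2 at (305,360); button 1 is at (198,462). Descending and gripping.

>>> jog_arm(
  commands=[
    {"tx":0.2,"ty":0.3,"tz":2.5,"wx":-0.006,"wy":0.007,"wz":0.0,"fingers":0.1},
    {"tx":0.2,"ty":0.3,"tz":4.5,"wx":-0.006,"wy":0.007,"wz":0.0,"fingers":0.1},
    {"tx":0.2,"ty":0.3,"tz":5.1,"wx":-0.006,"wy":0.007,"wz":0.0,"fingers":0.1},
    {"tx":0.2,"ty":0.3,"tz":5.1,"wx":-0.006,"wy":0.007,"wz":0.0,"fingers":0.1},
    {"tx":0.2,"ty":0.3,"tz":5.1,"wx":-0.006,"wy":0.007,"wz":0.0,"fingers":-1.0},
    {"tx":0.2,"ty":0.3,"tz":5.1,"wx":-0.006,"wy":0.007,"wz":0.0,"fingers":-1.0},
    {"tx":0.2,"ty":0.3,"tz":5.1,"wx":-0.006,"wy":0.007,"wz":0.0,"fingers":-1.0},
    {"tx":0.2,"ty":0.3,"tz":5.1,"wx":-0.006,"wy":0.007,"wz":0.0,"fingers":-1.0},
    {"tx":0.2,"ty":0.3,"tz":5.1,"wx":-0.006,"wy":0.007,"wz":0.0,"fingers":-1.0},
  ],
  grip_force=30,
)

```text
time_s: 6.65
tcp_pos: [0.4621, 0.0098, 0.0091]
eef_rot: [[0.771, 0.637, 0.009], [0.637, -0.771, 0.001], [0.008, 0.005, -1.0]]
force: [-0.8, 0.7, 6.9]
gripper_width: 0.262
gripper_force: 30.3
```

>>> jog_arm(
  commands=[
    {"tx":0.0,"ty":0.0,"tz":-3.0,"wx":0.0,"wy":0.0,"wz":0.0,"fingers":-1.0},
    {"tx":0.0,"ty":0.0,"tz":-7.0,"wx":0.0,"wy":0.0,"wz":0.0,"fingers":-1.0},
    {"tx":0.0,"ty":0.0,"tz":-11.0,"wx":0.0,"wy":0.0,"wz":0.0,"fingers":-1.0},
    {"tx":0.0,"ty":0.0,"tz":-15.0,"wx":0.0,"wy":0.0,"wz":0.0,"fingers":-1.0},
    {"tx":0.0,"ty":0.0,"tz":-15.0,"wx":0.0,"wy":0.0,"wz":0.0,"fingers":-1.0},
    {"tx":0.0,"ty":0.0,"tz":-15.0,"wx":0.0,"wy":0.0,"wz":0.0,"fingers":-1.0},
  ],
)

```text
time_s: 7.15
tcp_pos: [0.4622, 0.0097, 0.1609]
eef_rot: [[0.771, 0.637, 0.014], [0.637, -0.771, 0.002], [0.012, 0.008, -1.0]]
force: [0.1, 0.1, -1.4]
gripper_width: 0.265
gripper_force: 29.4
```

```bash
python3 - <<'E'
from h import *
st()
d=[.513,-.2405]
plan([[(np.array([*d,.16]),R(.33))],[(np.array([*d,.056]),R(.33))]])
c,W=cam('side'); save('s6.png',c['frame'][110:280,220:340],4)
E
```

```text
t7.2 tcp [0.4622 0.0097 0.1609] z [ 0.014  0.002 -1.   ] x [0.771 0.637 0.012] F [ 0.1  0.1 -1.4] w 0.265 g 29.4
0 t [-12.04  22.52   0.12] w [ 0.005 -0.013  0.361]
1 t [ 0.   0.  10.4] w [0. 0. 0.]
```

View pics/s6.png

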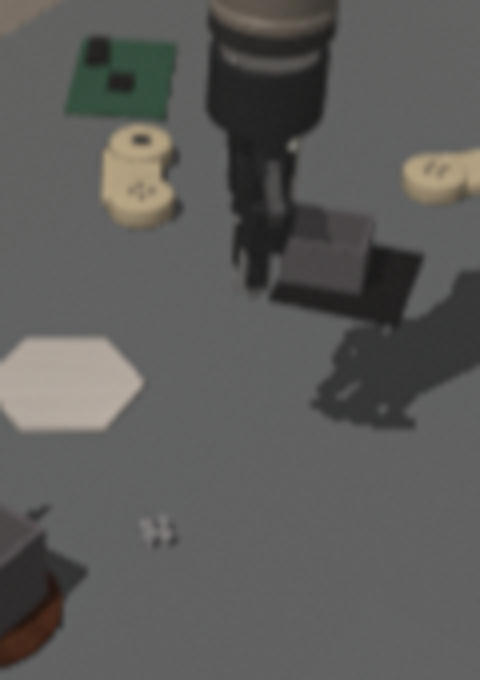

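Button 2 is off the counter and in the fingers; button 1 lies at (158,530). Carrying button 2 to the low pot.

>>> jog_arm(
  commands=[
    {"tx":-12.04,"ty":22.52,"tz":0.1,"wx":0.005,"wy":-0.013,"wz":0.361,"fingers":-1.0},
    {"tx":-12.04,"ty":22.52,"tz":0.1,"wx":0.005,"wy":-0.013,"wz":0.361,"fingers":-1.0},
    {"tx":-12.04,"ty":22.52,"tz":0.1,"wx":0.005,"wy":-0.013,"wz":0.361,"fingers":-1.0},
    {"tx":-12.04,"ty":22.52,"tz":0.1,"wx":0.005,"wy":-0.013,"wz":0.361,"fingers":-1.0},
    {"tx":-12.04,"ty":22.52,"tz":0.1,"wx":0.005,"wy":-0.013,"wz":0.361,"fingers":-1.0},
    {"tx":-12.04,"ty":22.52,"tz":0.1,"wx":0.005,"wy":-0.013,"wz":0.361,"fingers":-1.0},
    {"tx":-12.04,"ty":22.52,"tz":0.1,"wx":0.005,"wy":-0.013,"wz":0.361,"fingers":-1.0},
    {"tx":-12.04,"ty":22.52,"tz":0.1,"wx":0.005,"wy":-0.013,"wz":0.361,"fingers":-1.0},
    {"tx":-12.04,"ty":22.52,"tz":0.1,"wx":0.005,"wy":-0.013,"wz":0.361,"fingers":-1.0},
  ],
)

```text
time_s: 7.95
tcp_pos: [0.51, -0.2401, 0.1555]
eef_rot: [[0.946, 0.323, -0.01], [0.323, -0.946, -0.0], [-0.009, -0.003, -1.0]]
force: [-0.8, 0.3, 0.2]
gripper_width: 0.269
gripper_force: 29.4
```

```bash
python3 - <<'E'
from h import *
st(); lowrim(); buttons([(.463,.118)])
plan([[(np.array([.513,-.2405,.056]),R(.33))]])
E
```

```text
t8.0 tcp [ 0.51   -0.2401  0.1555] z [-0.01 -0.   -1.  ] x [ 0.946  0.323 -0.009] F [-0.8  0.3  0.2] w 0.269 g 29.4
low ((520.6492919921875, -237.4015350341797), (71.17552185058594, 59.688201904296875), 17.6165714263916) 111
top btn [0.4613 0.1193 0.011 ] ang -0.02 34
side btn [0.4671 0.1226 0.0115] ang 0.06 24
0 t [ 0.21  0.29 10.05] w [-0.003  0.007  0.003]
```

>>> jog_arm(
  commands=[
    {"tx":0.2,"ty":0.1,"tz":4.0,"wx":-0.003,"wy":0.007,"wz":0.0,"fingers":-1.0},
    {"tx":0.2,"ty":0.1,"tz":8.0,"wx":-0.003,"wy":0.007,"wz":0.0,"fingers":-1.0},
    {"tx":0.2,"ty":0.1,"tz":10.0,"wx":-0.003,"wy":0.007,"wz":0.0,"fingers":-1.0},
    {"tx":0.2,"ty":0.1,"tz":10.0,"wx":-0.003,"wy":0.007,"wz":0.0,"fingers":-1.0},
    {"tx":0.2,"ty":0.1,"tz":10.0,"wx":-0.003,"wy":0.007,"wz":0.0,"fingers":-1.0},
    {"tx":0.2,"ty":0.1,"tz":10.0,"wx":-0.003,"wy":0.007,"wz":0.0,"fingers":-0.1},
    {"tx":0.2,"ty":0.1,"tz":10.0,"wx":-0.003,"wy":0.007,"wz":0.0,"fingers":-0.1},
    {"tx":0.2,"ty":0.1,"tz":10.0,"wx":-0.003,"wy":0.007,"wz":0.0,"fingers":-0.1},
    {"tx":0.2,"ty":0.1,"tz":0.0,"wx":-0.003,"wy":0.007,"wz":0.0,"fingers":-0.1},
    {"tx":0.2,"ty":0.1,"tz":0.0,"wx":-0.003,"wy":0.007,"wz":0.0,"fingers":-0.1},
  ],
)

```text
time_s: 8.93
tcp_pos: [0.5117, -0.2404, 0.1406]
eef_rot: [[0.946, 0.324, -0.003], [0.324, -0.946, -0.001], [-0.003, -0.0, -1.0]]
force: [1.3, 0.1, 0.3]
gripper_width: 0.451
gripper_force: 0.0
```

```bash
python3 - <<'E'
from h import *
st()
z=lambda p,h:np.array([p[0],p[1],h]); b1=[.463,.119]
plan([[(z(b1,.16),R(-.04)),(z(b1,.06),R(-.04))]])
E
```

```text
t8.9 tcp [ 0.5117 -0.2404  0.1406] z [-0.003 -0.001 -1.   ] x [ 0.946  0.324 -0.003] F [1.3 0.1 0.3] w 0.451 g 0.0
0 t [  7.04 -35.58  -1.95] w [0.    0.003 0.37 ]
0 t [  7.07 -35.58   8.05] w [0.    0.003 0.37 ]
```

>>> jog_arm(
  commands=[
    {"tx":7.05,"ty":-35.6,"tz":-0.5,"wx":0.0,"wy":0.003,"wz":0.37,"fingers":0.1},
    {"tx":7.05,"ty":-35.6,"tz":-0.5,"wx":0.0,"wy":0.003,"wz":0.37,"fingers":0.1},
    {"tx":7.05,"ty":-35.6,"tz":-0.5,"wx":0.0,"wy":0.003,"wz":0.37,"fingers":0.1},
    {"tx":7.05,"ty":-35.6,"tz":-0.5,"wx":0.0,"wy":0.003,"wz":0.37,"fingers":0.1},
    {"tx":7.05,"ty":-35.6,"tz":-0.5,"wx":0.0,"wy":0.003,"wz":0.37,"fingers":0.1},
    {"tx":7.05,"ty":-35.6,"tz":-0.5,"wx":0.0,"wy":0.003,"wz":0.37,"fingers":0.1},
    {"tx":7.05,"ty":-35.6,"tz":-0.5,"wx":0.0,"wy":0.003,"wz":0.37,"fingers":0.1},
    {"tx":7.05,"ty":-35.6,"tz":-0.5,"wx":0.0,"wy":0.003,"wz":0.37,"fingers":0.1},
    {"tx":7.05,"ty":-35.6,"tz":-0.5,"wx":0.0,"wy":0.003,"wz":0.37,"fingers":0.1},
    {"tx":7.05,"ty":-35.6,"tz":-0.5,"wx":0.0,"wy":0.003,"wz":0.37,"fingers":0.1},
  ],
)

```text
time_s: 9.77
tcp_pos: [0.4641, 0.1272, 0.1463]
eef_rot: [[1.0, -0.029, 0.007], [-0.029, -1.0, 0.003], [0.007, -0.003, -1.0]]
force: [-0.2, 0.3, 0.3]
gripper_width: 0.549
gripper_force: 0.0
```

```bash
python3 - <<'E'
from h import *
st(); buttons([(.463,.118)])
z=lambda p,h:np.array([p[0],p[1],h]); b1=[.464,.120]
plan([[(z(b1,.16),R(-.04)),(z(b1,.004),R(-.04))]])
c,W=cam('top'); save('t7.png',c['frame'][160:230,300:380],6)
E
```

```text
t9.8 tcp [0.4641 0.1272 0.1463] z [ 0.007  0.003 -1.   ] x [ 1.    -0.029  0.007] F [-0.2  0.3  0.3] w 0.549 g 0.0
top btn [0.4717 0.1267 0.5152] ang -0.38 169
side btn [0.4604 0.122  0.142 ] ang 0.65 289
0 t [-0.07  0.03 -1.41] w [ 0.    -0.006  0.004]
0 t [-0.16  0.03 14.19] w [ 0.    -0.006  0.004]
```

View pics/t7.png

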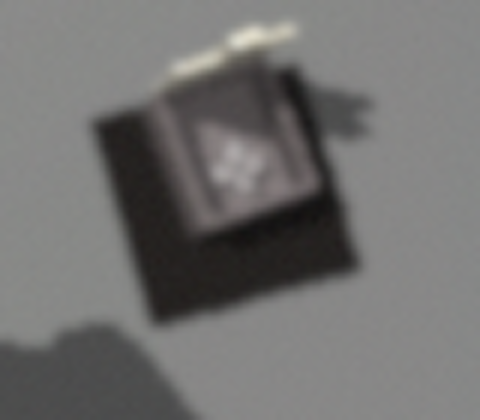

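The button is inside the low pot at (238,165). Grabbing button 1.

>>> jog_arm(
  commands=[
    {"tx":-0.1,"ty":0.0,"tz":4.0,"wx":0.0,"wy":-0.006,"wz":0.0,"fingers":0.1},
    {"tx":-0.1,"ty":0.0,"tz":8.0,"wx":0.0,"wy":-0.006,"wz":0.0,"fingers":0.1},
    {"tx":-0.1,"ty":0.0,"tz":12.0,"wx":0.0,"wy":-0.006,"wz":0.0,"fingers":0.1},
    {"tx":-0.1,"ty":0.0,"tz":14.0,"wx":0.0,"wy":-0.006,"wz":0.0,"fingers":0.1},
    {"tx":-0.1,"ty":0.0,"tz":14.0,"wx":0.0,"wy":-0.006,"wz":0.0,"fingers":0.1},
    {"tx":-0.1,"ty":0.0,"tz":14.0,"wx":0.0,"wy":-0.006,"wz":0.0,"fingers":-1.0},
    {"tx":-0.1,"ty":0.0,"tz":14.0,"wx":0.0,"wy":-0.006,"wz":0.0,"fingers":-1.0},
    {"tx":-0.1,"ty":0.0,"tz":14.0,"wx":0.0,"wy":-0.006,"wz":0.0,"fingers":-1.0},
    {"tx":-0.1,"ty":0.0,"tz":14.0,"wx":0.0,"wy":-0.006,"wz":0.0,"fingers":-1.0},
    {"tx":-0.1,"ty":0.0,"tz":14.0,"wx":0.0,"wy":-0.006,"wz":0.0,"fingers":-1.0},
  ],
)

```text
time_s: 10.75
tcp_pos: [0.4652, 0.1187, 0.0062]
eef_rot: [[0.999, -0.04, 0.001], [-0.04, -0.999, -0.0], [0.001, 0.0, -1.0]]
force: [1.0, -0.5, 4.7]
gripper_width: 0.282
gripper_force: 29.8
```

>>> jog_arm(
  commands=[
    {"tx":0.0,"ty":0.0,"tz":-3.0,"wx":0.0,"wy":0.0,"wz":0.0,"fingers":-1.0},
    {"tx":0.0,"ty":0.0,"tz":-7.0,"wx":0.0,"wy":0.0,"wz":0.0,"fingers":-1.0},
    {"tx":0.0,"ty":0.0,"tz":-11.0,"wx":0.0,"wy":0.0,"wz":0.0,"fingers":-1.0},
    {"tx":0.0,"ty":0.0,"tz":-15.0,"wx":0.0,"wy":0.0,"wz":0.0,"fingers":-1.0},
    {"tx":0.0,"ty":0.0,"tz":-15.0,"wx":0.0,"wy":0.0,"wz":0.0,"fingers":-1.0},
    {"tx":0.0,"ty":0.0,"tz":-15.0,"wx":0.0,"wy":0.0,"wz":0.0,"fingers":-1.0},
    {"tx":0.0,"ty":0.0,"tz":-15.0,"wx":0.0,"wy":0.0,"wz":0.0,"fingers":-1.0},
  ],
)

```text
time_s: 11.33
tcp_pos: [0.4641, 0.1187, 0.1552]
eef_rot: [[0.999, -0.04, -0.001], [-0.04, -0.999, -0.001], [-0.001, 0.001, -1.0]]
force: [-0.1, 0.1, -0.0]
gripper_width: 0.285
gripper_force: 29.6
```

```bash
python3 - <<'E'
from h import *
st(); lowrim()
plan([[(np.array([.513,-.2405,.16]),R(.33))]])
E
```

```text
t11.3 tcp [0.4641 0.1187 0.1552] z [-0.001 -0.001 -1.   ] x [ 0.999 -0.04  -0.001] F [-0.1  0.1 -0. ] w 0.285 g 29.6
low ((521.0306396484375, -237.96438598632812), (70.30362701416016, 62.275054931640625), 18.992774963378906) 154
0 t [ 6.37 35.67 -0.53] w [ 0.001  0.003 -0.37 ]
```

>>> jog_arm(
  commands=[
    {"tx":6.4,"ty":35.6,"tz":-0.5,"wx":0.0,"wy":0.003,"wz":-0.37,"fingers":-1.0},
    {"tx":6.4,"ty":35.6,"tz":-0.5,"wx":0.0,"wy":0.003,"wz":-0.37,"fingers":-1.0},
    {"tx":6.4,"ty":35.6,"tz":-0.5,"wx":0.0,"wy":0.003,"wz":-0.37,"fingers":-1.0},
    {"tx":6.4,"ty":35.6,"tz":-0.5,"wx":0.0,"wy":0.003,"wz":-0.37,"fingers":-1.0},
    {"tx":6.4,"ty":35.6,"tz":-0.5,"wx":0.0,"wy":0.003,"wz":-0.37,"fingers":-1.0},
    {"tx":6.4,"ty":35.6,"tz":-0.5,"wx":0.0,"wy":0.003,"wz":-0.37,"fingers":-1.0},
    {"tx":6.4,"ty":35.6,"tz":-0.5,"wx":0.0,"wy":0.003,"wz":-0.37,"fingers":-1.0},
    {"tx":6.4,"ty":35.6,"tz":-0.5,"wx":0.0,"wy":0.003,"wz":-0.37,"fingers":-1.0},
    {"tx":6.4,"ty":35.6,"tz":-0.5,"wx":0.0,"wy":0.003,"wz":-0.37,"fingers":-1.0},
    {"tx":6.4,"ty":35.6,"tz":-0.5,"wx":0.0,"wy":0.003,"wz":-0.37,"fingers":-1.0},
  ],
)

```text
time_s: 12.22
tcp_pos: [0.5124, -0.2488, 0.1591]
eef_rot: [[0.949, 0.315, -0.001], [0.315, -0.949, -0.006], [-0.002, 0.005, -1.0]]
force: [-0.1, -1.2, 0.4]
gripper_width: 0.283
gripper_force: 29.6
```

```bash
python3 - <<'E'
from h import *
cam('top');cam('top');st(); lowrim()
plan([[(np.array([.513,-.2405,.056]),R(.33))]])
E
```

```text
t12.3 tcp [ 0.5126 -0.2419  0.1584] z [-0.002 -0.001 -1.   ] x [ 0.948  0.32  -0.002] F [-0.2  0.1 -1.5] w 0.280 g 29.6
low ((520.928466796875, -237.6419677734375), (70.30939483642578, 60.469024658203125), 18.99091339111328) 113
0 t [-0.    0.1  10.24] w [-0.001  0.002 -0.002]
```

>>> jog_arm(
  commands=[
    {"tx":0.0,"ty":0.0,"tz":4.0,"wx":0.0,"wy":0.0,"wz":0.0,"fingers":-1.0},
    {"tx":0.0,"ty":0.0,"tz":8.0,"wx":0.0,"wy":0.0,"wz":0.0,"fingers":-1.0},
    {"tx":0.0,"ty":0.0,"tz":10.2,"wx":0.0,"wy":0.0,"wz":0.0,"fingers":-1.0},
    {"tx":0.0,"ty":0.0,"tz":10.2,"wx":0.0,"wy":0.0,"wz":0.0,"fingers":-1.0},
    {"tx":0.0,"ty":0.0,"tz":10.2,"wx":0.0,"wy":0.0,"wz":0.0,"fingers":-1.0},
    {"tx":0.0,"ty":0.0,"tz":10.2,"wx":0.0,"wy":0.0,"wz":0.0,"fingers":-0.1},
    {"tx":0.0,"ty":0.0,"tz":10.2,"wx":0.0,"wy":0.0,"wz":0.0,"fingers":-0.1},
    {"tx":0.0,"ty":0.0,"tz":10.2,"wx":0.0,"wy":0.0,"wz":0.0,"fingers":-0.1},
    {"tx":0.0,"ty":0.0,"tz":0.0,"wx":0.0,"wy":0.0,"wz":0.0,"fingers":-0.1},
    {"tx":-6.0,"ty":0.0,"tz":-9.0,"wx":0.0,"wy":0.0,"wz":0.0,"fingers":-0.1},
  ],
)

```text
time_s: 13.2
tcp_pos: [0.5012, -0.2427, 0.1393]
eef_rot: [[0.945, 0.327, 0.001], [0.327, -0.945, 0.0], [0.001, 0.0, -1.0]]
force: [1.2, -0.1, 0.7]
gripper_width: 0.449
gripper_force: 0.0
```

>>> jog_arm(
  commands=[
    {"tx":-6.0,"ty":0.0,"tz":-8.0,"wx":0.0,"wy":0.0,"wz":0.0,"fingers":-1.0},
    {"tx":-6.0,"ty":0.0,"tz":-8.0,"wx":0.0,"wy":0.0,"wz":0.0,"fingers":-1.0},
    {"tx":-6.0,"ty":0.0,"tz":-8.0,"wx":0.0,"wy":0.0,"wz":0.0,"fingers":-1.0},
    {"tx":-6.0,"ty":0.0,"tz":-8.0,"wx":0.0,"wy":0.0,"wz":0.0,"fingers":-1.0},
    {"tx":-6.0,"ty":0.0,"tz":-8.0,"wx":0.0,"wy":0.0,"wz":0.0,"fingers":-1.0},
    {"tx":-6.0,"ty":0.0,"tz":-8.0,"wx":0.0,"wy":0.0,"wz":0.0,"fingers":-1.0},
  ],
)

```text
time_s: 13.7
tcp_pos: [0.4432, -0.2633, 0.2184]
eef_rot: [[0.946, 0.325, 0.002], [0.325, -0.946, -0.0], [0.002, 0.001, -1.0]]
force: [-0.0, -0.1, -0.0]
gripper_width: 0.0
gripper_force: 0.0
```

```bash
python3 - <<'E'
from h import *
st(); lowrim()
c,W=cam('top'); save('t8.png',c['frame'][140:240,140:380],3.3)
p,k=blob(W,np.ones((384,512),bool),(.48,.65,-.34,-.15),.06,.2); print(p.mean(0),p[:,2].max(),rect(p))
p,k=blob(W,np.ones((384,512),bool),(.44,.7,.15,.31),.055,.075);print('tall',rect(p))
E
```

```text
t13.7 tcp [ 0.4432 -0.2633  0.2184] z [ 0.002 -0.    -1.   ] x [0.946 0.325 0.002] F [-0.  -0.1 -0. ] w 0.000 g 0.0
low ((521.296875, -238.3098907470703), (70.5657730102539, 61.672420501708984), 19.438926696777344) 155
[ 0.55292015 -0.22352442  0.11098096] 0.1501429129238423 ((554.3533325195312, -225.49398803710938), (6.022671699523926, 58.608009338378906), 20.351970672607422)
tall ((521.92236328125, 233.90982055664062), (61.60849380493164, 62.338645935058594), 86.55591583251953)
```

View pics/t8.png

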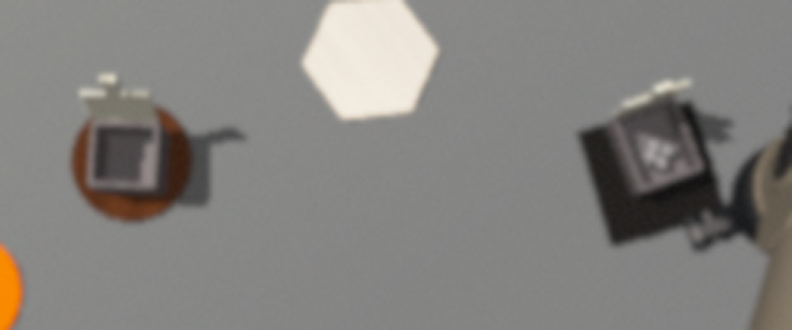

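Both buttons are in the low pot at (658,150). Both caps stand open: low at (655,95), tall at (115,100). Now I'll plan to sweep both caps shut.

```bash
python3 - <<'E'
from h import *
def path(hg,yaw,L):
    h=np.array([np.cos(yaw),np.sin(yaw),0]); return [(np.array([*hg,0])+a*h+[0,0,z],R(yaw)) for a,z in L]
A=path((.554,-.2265),.33,[(.045,.215),(.045,.108)])
B=path((.554,-.2265),.33,[(.02,.108),(0,.108),(-.02,.106),(-.035,.095),(-.048,.08),(-.053,.062),(-.05,.053),(-.045,.046),(-.045,.046),(-.045,.046)])
C=path((.554,-.2265),.33,[(-.045,.2)])
plan([[A[0]],[A[1]],B,C])
A=path((.551,.232),-.06,[(.058,.2),(.058,.122)])
B=path((.551,.232),-.06,[(.025,.122),(0,.122),(-.02,.12),(-.033,.11),(-.043,.096),(-.045,.082),(-.042,.073),(-.035,.066),(-.035,.066),(-.035,.066)])
plan([[A[0]],[A[1]],B,path((.551,.232),-.06,[(-.035,.2)])],start=C[0])
E
```

```text
0 t [16.19  0.16  0.25] w [0.    0.    0.002]
1 t [ 0.   0.  10.7] w [0. 0. 0.]
2 t [-2.5 -0.   0. ] w [0. 0. 0.]
2 t [-4.5 -0.   0. ] w [0. 0. 0.]
2 t [-6.5  0.   0.2] w [0. 0. 0.]
2 t [-8.  -0.   1.3] w [0. 0. 0.]
2 t [-9.3 -0.   2.8] w [0. 0. 0.]
2 t [-9.8  0.   4.6] w [0. 0. 0.]
2 t [-9.5 -0.   5.5] w [0. 0. 0.]
2 t [-9.  -0.   6.2] w [0. 0. 0.]
2 t [-9.  -0.   6.2] w [0. 0. 0.]
2 t [-9.  -0.   6.2] w [0. 0. 0.]
3 t [  0.    0.  -15.4] w [0. 0. 0.]
0 t [ 24.44 -41.27   0.  ] w [0.   0.   0.39]
1 t [0.  0.  7.8] w [0. 0. 0.]
2 t [-3.3  0.   0. ] w [0. 0. 0.]
2 t [-5.8  0.   0. ] w [0. 0. 0.]
2 t [-7.8  0.   0.2] w [0. 0. 0.]
2 t [-9.1  0.   1.2] w [0. 0. 0.]
2 t [-10.1   0.    2.6] w [0. 0. 0.]
2 t [-10.3   0.    4. ] w [0. 0. 0.]
2 t [-10.    0.    4.9] w [0. 0. 0.]
2 t [-9.3  0.   5.6] w [0. 0. 0.]
2 t [-9.3  0.   5.6] w [0. 0. 0.]
2 t [-9.3  0.   5.6] w [0. 0. 0.]
3 t [  0.    0.  -13.4] w [0. 0. 0.]
```

>>> jog_arm(
  commands=[
    {"tx":16.2,"ty":0.1,"tz":0.2,"wx":0.0,"wy":0.0,"wz":0.0,"fingers":-1.0},
    {"tx":16.2,"ty":0.1,"tz":0.2,"wx":0.0,"wy":0.0,"wz":0.0,"fingers":-1.0},
    {"tx":16.2,"ty":0.1,"tz":0.2,"wx":0.0,"wy":0.0,"wz":0.0,"fingers":-1.0},
    {"tx":16.2,"ty":0.1,"tz":0.2,"wx":0.0,"wy":0.0,"wz":0.0,"fingers":-1.0},
    {"tx":16.2,"ty":0.1,"tz":0.2,"wx":0.0,"wy":0.0,"wz":0.0,"fingers":-1.0},
    {"tx":16.2,"ty":0.1,"tz":0.2,"wx":0.0,"wy":0.0,"wz":0.0,"fingers":-1.0},
    {"tx":16.2,"ty":0.1,"tz":10.9,"wx":0.0,"wy":0.0,"wz":0.0,"fingers":-1.0},
    {"tx":16.2,"ty":0.1,"tz":10.9,"wx":0.0,"wy":0.0,"wz":0.0,"fingers":-1.0},
    {"tx":16.2,"ty":0.1,"tz":10.9,"wx":0.0,"wy":0.0,"wz":0.0,"fingers":-1.0},
    {"tx":16.2,"ty":0.1,"tz":10.9,"wx":0.0,"wy":0.0,"wz":0.0,"fingers":-1.0},
  ],
)

```text
time_s: 14.63
tcp_pos: [0.5911, -0.2116, 0.1032]
eef_rot: [[0.946, 0.324, -0.011], [0.324, -0.946, 0.002], [-0.01, -0.005, -1.0]]
force: [-0.8, 0.6, -0.2]
gripper_width: -0.002
gripper_force: 0.0
```

>>> jog_arm(
  commands=[
    {"tx":-2.5,"ty":0.0,"tz":0.0,"wx":0.0,"wy":0.0,"wz":0.0,"fingers":-1.0},
    {"tx":-4.5,"ty":0.0,"tz":0.0,"wx":0.0,"wy":0.0,"wz":0.0,"fingers":-1.0},
    {"tx":-6.5,"ty":0.0,"tz":0.2,"wx":0.0,"wy":0.0,"wz":0.0,"fingers":-1.0},
    {"tx":-8.0,"ty":0.0,"tz":1.3,"wx":0.0,"wy":0.0,"wz":0.0,"fingers":-1.0},
    {"tx":-9.3,"ty":0.0,"tz":2.8,"wx":0.0,"wy":0.0,"wz":0.0,"fingers":-1.0},
    {"tx":-9.8,"ty":0.0,"tz":4.6,"wx":0.0,"wy":0.0,"wz":0.0,"fingers":-1.0},
    {"tx":-9.5,"ty":0.0,"tz":5.5,"wx":0.0,"wy":0.0,"wz":0.0,"fingers":-1.0},
    {"tx":-9.0,"ty":0.0,"tz":6.2,"wx":0.0,"wy":0.0,"wz":0.0,"fingers":-1.0},
    {"tx":-9.0,"ty":0.0,"tz":6.2,"wx":0.0,"wy":0.0,"wz":0.0,"fingers":-1.0},
    {"tx":-9.0,"ty":0.0,"tz":6.2,"wx":0.0,"wy":0.0,"wz":0.0,"fingers":-1.0},
  ],
)

```text
time_s: 15.47
tcp_pos: [0.5094, -0.2432, 0.0494]
eef_rot: [[0.947, 0.323, -0.003], [0.323, -0.947, -0.001], [-0.003, -0.0, -1.0]]
force: [-13.6, -0.7, 19.5]
gripper_width: 0.003
gripper_force: 9.8
```

>>> jog_arm(
  commands=[
    {"tx":0.0,"ty":0.0,"tz":0.0,"wx":0.0,"wy":0.0,"wz":0.0,"fingers":-1.0},
    {"tx":0.0,"ty":0.0,"tz":-15.4,"wx":0.0,"wy":0.0,"wz":0.0,"fingers":-1.0},
    {"tx":0.0,"ty":0.0,"tz":-15.4,"wx":0.0,"wy":0.0,"wz":0.0,"fingers":-1.0},
    {"tx":0.0,"ty":0.0,"tz":-15.4,"wx":0.0,"wy":0.0,"wz":0.0,"fingers":-1.0},
    {"tx":0.0,"ty":0.0,"tz":-15.4,"wx":0.0,"wy":0.0,"wz":0.0,"fingers":-1.0},
    {"tx":0.0,"ty":0.0,"tz":-15.4,"wx":0.0,"wy":0.0,"wz":0.0,"fingers":-1.0},
  ],
)

```text
time_s: 15.97
tcp_pos: [0.5163, -0.2432, 0.2097]
eef_rot: [[0.946, 0.324, 0.014], [0.325, -0.946, -0.005], [0.012, 0.009, -1.0]]
force: [1.5, -0.4, 1.0]
gripper_width: 0.002
gripper_force: 0.0
```

```bash
cat >> h.py <<'E'
def low(box=(.4,.65,-.36,-.12)):
    c,W=cam('top'); H=hsv(c).astype(int); p,k=blob(W,(H[...,2]>130),box,.03,.1)
    print('lowcap z min/mean/max',np.round([p[:,2].min(),p[:,2].mean(),p[:,2].max()],3),rect(p),len(p))
    A=np.c_[p[:,:2],np.ones(len(p))]; print('slope',np.linalg.lstsq(A,p[:,2],rcond=None)[0][:2])
E
python3 - <<'E'
from h import *
st(); cam('side');st(); 
from h import low; low()
h=[np.cos(-.06),np.sin(-.06)]
plan([[((.551+.058*h[0],.232+.058*h[1],.2),R(-.06))]])
E
```

```text
t16.0 tcp [ 0.5163 -0.2432  0.2097] z [ 0.014 -0.005 -1.   ] x [0.946 0.325 0.012] F [ 1.5 -0.4  1. ] w 0.002 g 0.0
t16.0 tcp [ 0.5148 -0.2424  0.2065] z [ 0.01  -0.003 -1.   ] x [0.946 0.325 0.009] F [ 0.1 -0.3 -0.8] w 0.001 g 0.0
lowcap z min/mean/max [0.031 0.05  0.061] ((508.1143493652344, -241.31329345703125), (102.68582916259766, 60.99382400512695), 17.440187454223633) 447
slope [ 0.01120564 -0.0518055 ]
0 t [ 24.33 -41.35   0.36] w [ 0.003 -0.006  0.391]
```

>>> jog_arm(
  commands=[
    {"tx":24.3,"ty":-41.3,"tz":0.4,"wx":0.0,"wy":-0.006,"wz":0.39,"fingers":-1.0},
    {"tx":24.3,"ty":-41.3,"tz":0.4,"wx":0.0,"wy":-0.006,"wz":0.39,"fingers":-1.0},
    {"tx":24.3,"ty":-41.3,"tz":0.4,"wx":0.0,"wy":-0.006,"wz":0.39,"fingers":-1.0},
    {"tx":24.3,"ty":-41.3,"tz":0.4,"wx":0.0,"wy":-0.006,"wz":0.39,"fingers":-1.0},
    {"tx":24.3,"ty":-41.3,"tz":0.4,"wx":0.0,"wy":-0.006,"wz":0.39,"fingers":-1.0},
    {"tx":24.3,"ty":-41.3,"tz":0.4,"wx":0.0,"wy":-0.006,"wz":0.39,"fingers":-1.0},
    {"tx":24.3,"ty":-41.3,"tz":0.4,"wx":0.0,"wy":-0.006,"wz":0.39,"fingers":-1.0},
    {"tx":24.3,"ty":-41.3,"tz":0.4,"wx":0.0,"wy":-0.006,"wz":0.39,"fingers":-1.0},
    {"tx":24.3,"ty":-41.3,"tz":0.4,"wx":0.0,"wy":-0.006,"wz":0.39,"fingers":-1.0},
    {"tx":24.3,"ty":-41.3,"tz":0.4,"wx":0.0,"wy":-0.006,"wz":0.39,"fingers":-1.0},
  ],
)

```text
time_s: 16.9
tcp_pos: [0.5921, 0.1592, 0.1965]
eef_rot: [[0.998, -0.059, -0.007], [-0.059, -0.998, -0.002], [-0.007, 0.003, -1.0]]
force: [1.8, -1.0, 0.1]
gripper_width: -0.001
gripper_force: 0.0
```

```bash
python3 - <<'E'
from h import *
cam('side');cam('side');cam('side');cam('side');st()
c,W=cam('top')
p,k=blob(W,np.ones((384,512),bool),(.44,.6,.15,.31),.058,.075);print('tall',rect(p))
p,k=blob(W,np.ones((384,512),bool),(.54,.58,.15,.31),.075,.17);print('cap',p.mean(0),p.max(0))
h=[np.cos(-.06),np.sin(-.06)]
plan([[((.551+.058*h[0],.232+.058*h[1],.2),R(-.06)),((.551+.058*h[0],.232+.058*h[1],.122),R(-.06))]])
low()
E
```

```text
t17.1 tcp [0.5919 0.1587 0.1962] z [-0.007 -0.003 -1.   ] x [ 0.998 -0.056 -0.007] F [-0.3 -0.4 -1. ] w -0.004 g 0.0
tall ((0.0, 0.0), (0.0, 0.0), 0.0)<stdin>:5: RuntimeWarning: Mean of empty slice.
  ret = um.true_divide(
Traceback (most recent call last):
ValueError: zero-size array to reduction operation maximum which has no identity
```

```bash
cat >> h.py <<'E'
def cloud(box,z0,z1,cams=('side','top')):
    for n in cams:
        c,W=cam(n); p,k=blob(W,np.ones((384,512),bool),box,z0,z1)
        if len(p)>3: print(n,len(p),'min',np.round(p.min(0),3),'max',np.round(p.max(0),3),'mean',np.round(p.mean(0),3))
        else: print(n,'none')
E
python3 - <<'E'
from h import *
cloud((.44,.68,.19,.31),.01,.072); cloud((.44,.68,.19,.31),.08,.16)
W=np.load('side0.npy')
for z0,z1 in((.01,.072),(.08,.16)):
    p,k=blob(W,np.ones((384,512),bool),(.44,.68,.19,.31),z0,z1);print('orig',len(p),np.round([p.min(0),p.max(0),p.mean(0)],3))
h=[np.cos(-.06),np.sin(-.06)]
plan([[((.551+.058*h[0],.232+.058*h[1],.2),R(-.06)),((.551+.058*h[0],.232+.058*h[1],.122),R(-.06))]])
low()
E
```

```text
side 892 min [0.493 0.206 0.01 ] max [0.561 0.271 0.072] mean [0.524 0.241 0.045]
top none
side 363 min [0.556 0.206 0.08 ] max [0.58  0.266 0.154] mean [0.565 0.237 0.109]
top none
orig 887 [[0.494 0.206 0.01 ]
 [0.559 0.272 0.072]
 [0.524 0.241 0.045]]
orig 361 [[0.556 0.204 0.08 ]
 [0.58  0.267 0.153]
 [0.565 0.237 0.109]]
0 t [ 1.16 -7.45 -0.25] w [ 0.003  0.005 -0.003]
0 t [ 1.2  -7.47  7.55] w [ 0.003  0.005 -0.003]
lowcap z min/mean/max [0.03  0.05  0.058] ((508.71240234375, -242.28305053710938), (103.17446899414062, 61.10431671142578), 19.96726417541504) 582
slope [ 0.00145589 -0.04179817]
```

Tall pot hasn't moved. Sweeping its cap shut.

>>> jog_arm(
  commands=[
    {"tx":1.2,"ty":-7.5,"tz":-0.3,"wx":0.0,"wy":0.005,"wz":0.0,"fingers":-1.0},
    {"tx":1.2,"ty":-7.5,"tz":-0.3,"wx":0.0,"wy":0.005,"wz":0.0,"fingers":-1.0},
    {"tx":1.2,"ty":-7.5,"tz":-0.3,"wx":0.0,"wy":0.005,"wz":0.0,"fingers":-1.0},
    {"tx":1.2,"ty":-7.5,"tz":-0.3,"wx":0.0,"wy":0.005,"wz":0.0,"fingers":-1.0},
    {"tx":1.2,"ty":-7.5,"tz":3.5,"wx":0.0,"wy":0.005,"wz":0.0,"fingers":-1.0},
    {"tx":1.2,"ty":-7.5,"tz":7.5,"wx":0.0,"wy":0.005,"wz":0.0,"fingers":-1.0},
    {"tx":1.2,"ty":-7.5,"tz":7.5,"wx":0.0,"wy":0.005,"wz":0.0,"fingers":-1.0},
    {"tx":1.2,"ty":-7.5,"tz":7.5,"wx":0.0,"wy":0.005,"wz":0.0,"fingers":-1.0},
    {"tx":1.2,"ty":-7.5,"tz":7.5,"wx":0.0,"wy":0.005,"wz":0.0,"fingers":-1.0},
  ],
)

```text
time_s: 18.15
tcp_pos: [0.61, 0.2299, 0.1246]
eef_rot: [[0.998, -0.061, 0.002], [-0.061, -0.998, -0.002], [0.002, 0.002, -1.0]]
force: [0.5, 0.9, 0.5]
gripper_width: 0.005
gripper_force: 0.0
```

>>> jog_arm(
  commands=[
    {"tx":-3.3,"ty":0.0,"tz":0.0,"wx":0.0,"wy":0.0,"wz":0.0,"fingers":-1.0},
    {"tx":-5.8,"ty":0.0,"tz":0.0,"wx":0.0,"wy":0.0,"wz":0.0,"fingers":-1.0},
    {"tx":-7.8,"ty":0.0,"tz":0.2,"wx":0.0,"wy":0.0,"wz":0.0,"fingers":-1.0},
    {"tx":-9.1,"ty":0.0,"tz":1.2,"wx":0.0,"wy":0.0,"wz":0.0,"fingers":-1.0},
    {"tx":-10.1,"ty":0.0,"tz":2.6,"wx":0.0,"wy":0.0,"wz":0.0,"fingers":-1.0},
    {"tx":-10.3,"ty":0.0,"tz":4.0,"wx":0.0,"wy":0.0,"wz":0.0,"fingers":-1.0},
    {"tx":-10.0,"ty":0.0,"tz":4.9,"wx":0.0,"wy":0.0,"wz":0.0,"fingers":-1.0},
    {"tx":-9.7,"ty":0.0,"tz":5.4,"wx":0.0,"wy":0.0,"wz":0.0,"fingers":-1.0},
    {"tx":-9.7,"ty":0.0,"tz":5.4,"wx":0.0,"wy":0.0,"wz":0.0,"fingers":-1.0},
    {"tx":-9.7,"ty":0.0,"tz":5.4,"wx":0.0,"wy":0.0,"wz":0.0,"fingers":-1.0},
  ],
)

```text
time_s: 18.98
tcp_pos: [0.514, 0.2367, 0.0702]
eef_rot: [[0.998, -0.061, 0.003], [-0.061, -0.998, -0.001], [0.003, 0.001, -1.0]]
force: [0.3, 1.0, -0.0]
gripper_width: 0.001
gripper_force: 0.1
```

>>> jog_arm(
  commands=[
    {"tx":0.0,"ty":0.0,"tz":0.0,"wx":0.0,"wy":0.0,"wz":0.0,"fingers":-1.0},
    {"tx":0.0,"ty":0.0,"tz":0.0,"wx":0.0,"wy":0.0,"wz":0.0,"fingers":-1.0},
    {"tx":0.0,"ty":0.0,"tz":-13.4,"wx":0.0,"wy":0.0,"wz":0.0,"fingers":-1.0},
    {"tx":0.0,"ty":0.0,"tz":-13.4,"wx":0.0,"wy":0.0,"wz":0.0,"fingers":-1.0},
    {"tx":0.0,"ty":0.0,"tz":-13.4,"wx":0.0,"wy":0.0,"wz":0.0,"fingers":-1.0},
    {"tx":0.0,"ty":0.0,"tz":-13.4,"wx":0.0,"wy":0.0,"wz":0.0,"fingers":1.0},
    {"tx":0.0,"ty":0.0,"tz":-13.4,"wx":0.0,"wy":0.0,"wz":0.0,"fingers":1.0},
    {"tx":0.0,"ty":0.0,"tz":-13.4,"wx":0.0,"wy":0.0,"wz":0.0,"fingers":1.0},
    {"tx":0.0,"ty":0.0,"tz":-13.4,"wx":0.0,"wy":0.0,"wz":0.0,"fingers":1.0},
  ],
)

```text
time_s: 19.73
tcp_pos: [0.5112, 0.2362, 0.2014]
eef_rot: [[0.998, -0.06, -0.002], [-0.06, -0.998, -0.003], [-0.001, 0.003, -1.0]]
force: [0.1, -0.6, -1.3]
gripper_width: 0.566
gripper_force: 0.0
```

```bash
cat >> h.py <<'E'
def tall(box=(.4,.66,.13,.36),n='side',zc=(.055,.085)):
    c,W=cam(n); H=hsv(c).astype(int); p,k=blob(W,(H[...,2]>115)&(H[...,1]<60),box,*zc)
    print(n,'tallcap z',np.round(np.percentile(p[:,2],[2,50,98]),3),rect(p),len(p))
    A=np.c_[p[:,:2],np.ones(len(p))]; print('slope',np.linalg.lstsq(A,p[:,2],rcond=None)[0][:2])
E
python3 - <<'E'
from h import *
st(); tall(); cloud((.44,.68,.17,.31),.01,.09,('side',)); c,W=cam('side'); save('s9.png',c['frame'][120:300,160:360],3.3)
E
```

```text
t19.7 tcp [0.5112 0.2362 0.2014] z [-0.002 -0.003 -1.   ] x [ 0.998 -0.06  -0.001] F [ 0.1 -0.6 -1.3] w 0.566 g 0.0
side tallcap z [0.066 0.071 0.075] ((512.3385620117188, 237.8642578125), (61.956024169921875, 90.68585968017578), 87.32675170898438) 486
slope [-0.009029   -0.01968658]
side 927 min [0.466 0.205 0.01 ] max [0.559 0.271 0.075] mean [0.517 0.248 0.055]
```

View pics/s9.png

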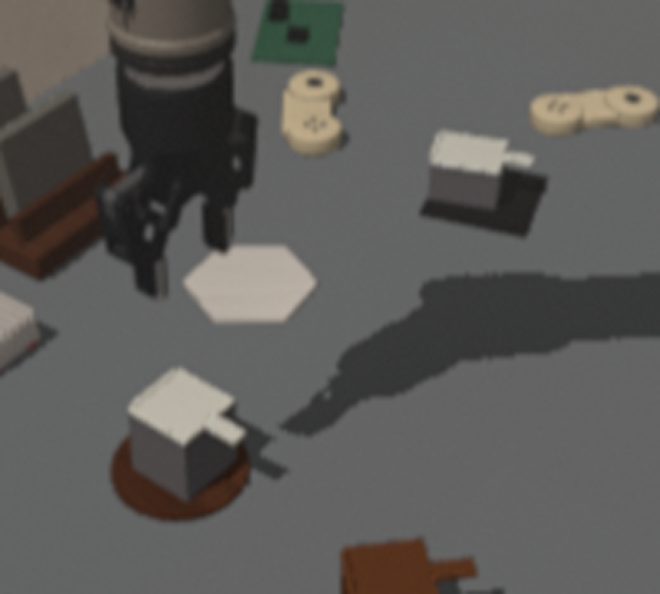

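Both caps are shut flat: tall pot at (180,400) on the coaster, low pot at (470,150) on the mat. Next is the swap, tall pot to the hex plate first.

```bash
python3 - <<'E'
from h import *
st(); 
a=lambda z:(np.array([.522,.2345,z]),R(-.06)); b=lambda z:(np.array([.615,.0172,z]),R(0))
plan([[a(.2),a(.035)],[a(.07)],[b(.07)],[b(.036)],[b(.2)]])
E
```

```text
t19.9 tcp [0.5112 0.2362 0.2011] z [-0.002 -0.004 -1.   ] x [ 0.998 -0.06  -0.002] F [-0.4  0.5 -0.9] w 0.818 g 0.0
0 t [1.09 0.1  0.11] w [0.004 0.002 0.   ]
0 t [ 1.13  0.04 16.61] w [0.004 0.002 0.   ]
1 t [ 0.   0.  -3.5] w [0. 0. 0.]
2 t [10.59 21.13  0.  ] w [ 0.    0.   -0.06]
3 t [0.  0.  3.4] w [0. 0. 0.]
4 t [  0.    0.  -16.4] w [0. 0. 0.]
```

>>> jog_arm(
  commands=[
    {"tx":1.1,"ty":0.0,"tz":0.1,"wx":0.004,"wy":0.0,"wz":0.0,"fingers":1.0},
    {"tx":1.1,"ty":0.0,"tz":0.1,"wx":0.004,"wy":0.0,"wz":0.0,"fingers":1.0},
    {"tx":1.1,"ty":0.0,"tz":4.0,"wx":0.004,"wy":0.0,"wz":0.0,"fingers":1.0},
    {"tx":1.1,"ty":0.0,"tz":8.0,"wx":0.004,"wy":0.0,"wz":0.0,"fingers":1.0},
    {"tx":1.1,"ty":0.0,"tz":11.0,"wx":0.004,"wy":0.0,"wz":0.0,"fingers":1.0},
    {"tx":1.1,"ty":0.0,"tz":14.0,"wx":0.004,"wy":0.0,"wz":0.0,"fingers":1.0},
    {"tx":1.1,"ty":0.0,"tz":16.6,"wx":0.004,"wy":0.0,"wz":0.0,"fingers":1.0},
    {"tx":1.1,"ty":0.0,"tz":16.6,"wx":0.004,"wy":0.0,"wz":0.0,"fingers":1.0},
    {"tx":1.1,"ty":0.0,"tz":16.6,"wx":0.004,"wy":0.0,"wz":0.0,"fingers":1.0},
  ],
)

```text
time_s: 20.63
tcp_pos: [0.5225, 0.2349, 0.0356]
eef_rot: [[0.998, -0.06, -0.002], [-0.06, -0.998, 0.0], [-0.002, -0.0, -1.0]]
force: [0.7, -0.5, 1.2]
gripper_width: 1.002
gripper_force: 0.0
```

>>> jog_arm(
  commands=[
    {"tx":0.0,"ty":0.0,"tz":0.0,"wx":0.0,"wy":0.0,"wz":0.0,"fingers":-1.0},
    {"tx":0.0,"ty":0.0,"tz":0.0,"wx":0.0,"wy":0.0,"wz":0.0,"fingers":-1.0},
    {"tx":0.0,"ty":0.0,"tz":0.0,"wx":0.0,"wy":0.0,"wz":0.0,"fingers":-1.0},
    {"tx":0.0,"ty":0.0,"tz":0.0,"wx":0.0,"wy":0.0,"wz":0.0,"fingers":-1.0},
    {"tx":0.0,"ty":0.0,"tz":0.0,"wx":0.0,"wy":0.0,"wz":0.0,"fingers":-1.0},
    {"tx":0.0,"ty":0.0,"tz":0.0,"wx":0.0,"wy":0.0,"wz":0.0,"fingers":-1.0},
  ],
  grip_force=50,
)

```text
time_s: 21.13
tcp_pos: [0.5246, 0.2361, 0.0389]
eef_rot: [[0.998, -0.06, 0.004], [-0.06, -0.998, 0.004], [0.004, -0.004, -1.0]]
force: [0.3, -0.9, 7.0]
gripper_width: 0.692
gripper_force: 55.6
```

>>> jog_arm(
  commands=[
    {"tx":0.0,"ty":0.0,"tz":-1.5,"wx":0.0,"wy":0.0,"wz":0.0,"fingers":-1.0},
    {"tx":0.0,"ty":0.0,"tz":-3.0,"wx":0.0,"wy":0.0,"wz":0.0,"fingers":-1.0},
    {"tx":0.0,"ty":0.0,"tz":-3.0,"wx":0.0,"wy":0.0,"wz":0.0,"fingers":-1.0},
    {"tx":2.5,"ty":5.0,"tz":-3.0,"wx":0.0,"wy":0.0,"wz":0.0,"fingers":-1.0},
    {"tx":4.5,"ty":9.0,"tz":-3.0,"wx":0.0,"wy":0.0,"wz":-0.03,"fingers":-1.0},
    {"tx":6.5,"ty":13.0,"tz":-3.0,"wx":0.0,"wy":0.0,"wz":-0.04,"fingers":-1.0},
    {"tx":8.5,"ty":17.0,"tz":-3.0,"wx":0.0,"wy":0.0,"wz":-0.06,"fingers":-1.0},
    {"tx":10.6,"ty":21.1,"tz":-3.0,"wx":0.0,"wy":0.0,"wz":-0.06,"fingers":-1.0},
    {"tx":10.6,"ty":21.1,"tz":-3.0,"wx":0.0,"wy":0.0,"wz":-0.06,"fingers":-1.0},
    {"tx":10.6,"ty":21.1,"tz":-3.0,"wx":0.0,"wy":0.0,"wz":-0.06,"fingers":-1.0},
  ],
)

```text
time_s: 21.97
tcp_pos: [0.6183, 0.0089, 0.0666]
eef_rot: [[1.0, -0.01, 0.003], [-0.01, -1.0, -0.003], [0.003, 0.003, -1.0]]
force: [-0.2, -1.6, -2.6]
gripper_width: 0.691
gripper_force: 55.8
```

```bash
python3 - <<'E'
from h import *
cam('side'); cam('side'); st(); cloud((.5,.72,-.07,.1),.012,.12,('side',)); plan([[(np.array([.613,.016,.036]),R(0))]])
E
```

```text
t22.1 tcp [0.6161 0.0167 0.0659] z [ 0.     0.002 -1.   ] x [ 1.    -0.003  0.   ] F [-0.2  0.5 -3.6] w 0.691 g 55.8
side 700 min [ 0.557 -0.037  0.031] max [0.648 0.077 0.12 ] mean [0.605 0.029 0.079]
0 t [-0.26  0.31  2.98] w [-0.003  0.    -0.   ]
```

>>> jog_arm(
  commands=[
    {"tx":-0.1,"ty":0.1,"tz":1.5,"wx":0.0,"wy":0.0,"wz":0.0,"fingers":-1.0},
    {"tx":-0.1,"ty":0.1,"tz":2.5,"wx":0.0,"wy":0.0,"wz":0.0,"fingers":-1.0},
    {"tx":-0.1,"ty":0.1,"tz":2.8,"wx":0.0,"wy":0.0,"wz":0.0,"fingers":-1.0},
    {"tx":-0.1,"ty":0.1,"tz":2.9,"wx":0.0,"wy":0.0,"wz":0.0,"fingers":-1.0},
    {"tx":-0.1,"ty":0.1,"tz":2.9,"wx":0.0,"wy":0.0,"wz":0.0,"fingers":-1.0},
    {"tx":-0.1,"ty":0.1,"tz":2.9,"wx":0.0,"wy":0.0,"wz":0.0,"fingers":-1.0},
  ],
)

```text
time_s: 22.62
tcp_pos: [0.6141, 0.02, 0.0388]
eef_rot: [[1.0, 0.002, -0.001], [0.003, -1.0, 0.004], [-0.001, -0.004, -1.0]]
force: [-8.4, 1.0, 15.8]
gripper_width: 0.694
gripper_force: 58.5
```

>>> jog_arm(
  commands=[
    {"tx":0.0,"ty":0.0,"tz":0.0,"wx":0.0,"wy":0.0,"wz":0.0,"fingers":1.0},
    {"tx":0.0,"ty":0.0,"tz":0.0,"wx":0.0,"wy":0.0,"wz":0.0,"fingers":1.0},
    {"tx":0.0,"ty":0.0,"tz":0.0,"wx":0.0,"wy":0.0,"wz":0.0,"fingers":1.0},
    {"tx":0.0,"ty":0.0,"tz":0.0,"wx":0.0,"wy":0.0,"wz":0.0,"fingers":1.0},
    {"tx":0.0,"ty":0.0,"tz":-4.0,"wx":0.0,"wy":0.0,"wz":0.0,"fingers":1.0},
    {"tx":0.0,"ty":0.0,"tz":-8.0,"wx":0.0,"wy":0.0,"wz":0.0,"fingers":1.0},
    {"tx":0.0,"ty":0.0,"tz":-12.0,"wx":0.0,"wy":0.0,"wz":0.0,"fingers":1.0},
    {"tx":0.0,"ty":0.0,"tz":-16.0,"wx":0.0,"wy":0.0,"wz":0.0,"fingers":1.0},
    {"tx":0.0,"ty":0.0,"tz":-16.0,"wx":0.0,"wy":0.0,"wz":0.0,"fingers":1.0},
    {"tx":0.0,"ty":0.0,"tz":-16.0,"wx":0.0,"wy":0.0,"wz":0.0,"fingers":1.0},
  ],
)

```text
time_s: 23.45
tcp_pos: [0.6169, 0.0177, 0.2002]
eef_rot: [[1.0, 0.0, 0.006], [0.0, -1.0, 0.003], [0.006, -0.003, -1.0]]
force: [-0.8, 0.1, -0.5]
gripper_width: 0.999
gripper_force: 0.0
```

```bash
python3 - <<'E'
from h import *
st(); tall((.5,.72,-.07,.11)); cloud((.5,.72,-.07,.11),.012,.09,('side',)); low()
c,W=cam('top'); H=hsv(c).astype(int)
p,k=blob(W,(H[...,1]>110)&(H[...,2]<140),(.44,.62,.15,.31),-.02,.015)
hull=cv2.convexHull((p[:,:2]*1000).astype(np.float32))[:,0]/1000
print('coaster',len(p),p.mean(0),rect(p))
f=lambda z:(np.array([.521,-.238,z]),R(.33)); plan([[f(.2)],[f(.02)]])
E
```

```text
t23.4 tcp [0.6169 0.0177 0.2002] z [ 0.006  0.003 -1.   ] x [1.    0.    0.006] F [-0.8  0.1 -0.5] w 0.999 g 0.0
side tallcap z [0.067 0.071 0.075] ((602.0114135742188, 22.15353775024414), (62.05729293823242, 90.57390594482422), 87.8392105102539) 306
slope [-0.00642452 -0.02073085]
side 665 min [ 0.557 -0.01   0.012] max [0.646 0.055 0.077] mean [0.606 0.032 0.054]
lowcap z min/mean/max [0.043 0.051 0.063] ((510.3492431640625, -240.25997924804688), (96.78314971923828, 56.961875915527344), 17.087371826171875) 468
slope [-0.00642499  0.00161121]
coaster 951 [0.52214579 0.23744422 0.00437244] ((522.428466796875, 237.90451049804688), (107.9065933227539, 101.7777099609375), 88.82362365722656)
0 t [-9.3  25.55 -0.47] w [-0.002  0.002 -0.33 ]
1 t [ 0.  0. 18.] w [0. 0. 0.]
```

>>> jog_arm(
  commands=[
    {"tx":-9.2,"ty":25.5,"tz":-0.5,"wx":0.0,"wy":0.0,"wz":-0.325,"fingers":1.0},
    {"tx":-9.2,"ty":25.5,"tz":-0.5,"wx":0.0,"wy":0.0,"wz":-0.325,"fingers":1.0},
    {"tx":-9.2,"ty":25.5,"tz":-0.5,"wx":0.0,"wy":0.0,"wz":-0.325,"fingers":1.0},
    {"tx":-9.2,"ty":25.5,"tz":-0.5,"wx":0.0,"wy":0.0,"wz":-0.325,"fingers":1.0},
    {"tx":-9.2,"ty":25.5,"tz":-0.5,"wx":0.0,"wy":0.0,"wz":-0.325,"fingers":1.0},
    {"tx":-9.2,"ty":25.5,"tz":-0.5,"wx":0.0,"wy":0.0,"wz":-0.325,"fingers":1.0},
    {"tx":-9.2,"ty":25.5,"tz":-0.5,"wx":0.0,"wy":0.0,"wz":-0.325,"fingers":1.0},
    {"tx":-9.2,"ty":25.5,"tz":-0.5,"wx":0.0,"wy":0.0,"wz":-0.325,"fingers":1.0},
    {"tx":-9.2,"ty":25.5,"tz":-0.5,"wx":0.0,"wy":0.0,"wz":-0.325,"fingers":1.0},
    {"tx":-9.2,"ty":25.5,"tz":-0.5,"wx":0.0,"wy":0.0,"wz":-0.325,"fingers":1.0},
  ],
)

```text
time_s: 24.48
tcp_pos: [0.5231, -0.2362, 0.2006]
eef_rot: [[0.947, 0.32, -0.001], [0.32, -0.947, 0.003], [-0.0, -0.004, -1.0]]
force: [-0.4, 0.2, -0.3]
gripper_width: 1.001
gripper_force: 0.0
```

```bash
python3 - <<'E'
from h import *
cam('side'); cam('side'); st(); low(); tall((.5,.72,-.07,.11))
c,W=cam('side'); H=hsv(c).astype(int); p,k=blob(W,H[...,2]>120,(.42,.6,-.34,-.15),.04,.062); print('side low',rect(p),len(p))
plan([[(np.array([.5225,-.2375,.018]),R(.325))]])
E
```

```text
t24.6 tcp [ 0.5237 -0.2355  0.201 ] z [-0.     0.003 -1.   ] x [0.947 0.322 0.001] F [0.5 0.3 0.1] w 1.001 g 0.0
lowcap z min/mean/max [0.034 0.05  0.062] ((507.59954833984375, -242.30014038085938), (101.37261199951172, 59.63620376586914), 15.316229820251465) 316
slope [-0.01450987 -0.04492027]
side tallcap z [0.067 0.071 0.075] ((600.9251098632812, 22.61566925048828), (63.11909103393555, 92.18730926513672), 87.05086517333984) 306
slope [-0.01209277 -0.02044104]
side low ((513.5221557617188, -237.4869384765625), (102.00176239013672, 67.6316146850586), 15.812456130981445) 271
0 t [-0.17  0.12 18.35] w [-0.002 -0.001  0.002]
```

>>> jog_arm(
  commands=[
    {"tx":-0.2,"ty":0.1,"tz":4.0,"wx":0.0,"wy":0.0,"wz":0.0,"fingers":1.0},
    {"tx":-0.2,"ty":0.1,"tz":8.0,"wx":0.0,"wy":0.0,"wz":0.0,"fingers":1.0},
    {"tx":-0.2,"ty":0.1,"tz":12.0,"wx":0.0,"wy":0.0,"wz":0.0,"fingers":1.0},
    {"tx":-0.2,"ty":0.1,"tz":15.0,"wx":0.0,"wy":0.0,"wz":0.0,"fingers":1.0},
    {"tx":-0.2,"ty":0.1,"tz":17.5,"wx":0.0,"wy":0.0,"wz":0.0,"fingers":1.0},
    {"tx":-0.2,"ty":0.1,"tz":18.2,"wx":0.0,"wy":0.0,"wz":0.0,"fingers":1.0},
    {"tx":-0.2,"ty":0.1,"tz":18.2,"wx":0.0,"wy":0.0,"wz":0.0,"fingers":1.0},
    {"tx":-0.2,"ty":0.1,"tz":18.2,"wx":0.0,"wy":0.0,"wz":0.0,"fingers":1.0},
  ],
)

```text
time_s: 25.4
tcp_pos: [0.5224, -0.2388, 0.0206]
eef_rot: [[0.947, 0.32, 0.001], [0.32, -0.947, 0.002], [0.002, -0.001, -1.0]]
force: [-0.2, 0.1, 0.2]
gripper_width: 1.001
gripper_force: 0.0
```

>>> jog_arm(
  commands=[
    {"tx":0.0,"ty":0.0,"tz":0.0,"wx":0.0,"wy":0.0,"wz":0.0,"fingers":-1.0},
    {"tx":0.0,"ty":0.0,"tz":0.0,"wx":0.0,"wy":0.0,"wz":0.0,"fingers":-1.0},
    {"tx":0.0,"ty":0.0,"tz":0.0,"wx":0.0,"wy":0.0,"wz":0.0,"fingers":-1.0},
    {"tx":0.0,"ty":0.0,"tz":0.0,"wx":0.0,"wy":0.0,"wz":0.0,"fingers":-1.0},
    {"tx":0.0,"ty":0.0,"tz":0.0,"wx":0.0,"wy":0.0,"wz":0.0,"fingers":-1.0},
    {"tx":0.0,"ty":0.0,"tz":0.0,"wx":0.0,"wy":0.0,"wz":0.0,"fingers":-1.0},
  ],
  grip_force=50,
)

```text
time_s: 25.9
tcp_pos: [0.5229, -0.2387, 0.0218]
eef_rot: [[0.948, 0.32, 0.003], [0.32, -0.948, 0.002], [0.004, -0.001, -1.0]]
force: [-0.6, 2.1, 6.7]
gripper_width: 0.695
gripper_force: 54.4
```

```bash
python3 - <<'E'
from h import *
st()
f=lambda p,y,z:(np.array([*p,z]),R(y))
s=r.sense(); print(np.arctan2(s['eef_rot'][1,0],s['eef_rot'][0,0]))
plan([[f((.5225,-.2375),.325,.045),f((.465,-.13),.2,.045)],[f((.465,.12),0,.045)],[f((.522,.2375),0,.045)]])
E
```

```text
t25.9 tcp [ 0.5229 -0.2387  0.0218] z [ 0.003  0.002 -1.   ] x [0.948 0.32  0.004] F [-0.6  2.1  6.7] w 0.695 g 54.4
0.32534278869235583
0 t [ 0.01 -0.13 -2.32] w [-0.001 -0.004  0.   ]
0 t [ -2.   -12.15  -2.32] w [-0.001 -0.004  0.125]
1 t [  4.97 -24.5    0.  ] w [0.  0.  0.2]
2 t [  5.7  -11.75   0.  ] w [0. 0. 0.]
```

>>> jog_arm(
  commands=[
    {"tx":0.0,"ty":0.0,"tz":-1.5,"wx":0.0,"wy":0.0,"wz":0.0,"fingers":-1.0},
    {"tx":0.0,"ty":0.0,"tz":-2.7,"wx":0.0,"wy":0.0,"wz":0.0,"fingers":-1.0},
    {"tx":0.0,"ty":0.0,"tz":-2.7,"wx":0.0,"wy":0.0,"wz":0.0,"fingers":-1.0},
    {"tx":-0.5,"ty":-3.0,"tz":-2.7,"wx":0.0,"wy":0.0,"wz":0.03,"fingers":-1.0},
    {"tx":-1.0,"ty":-6.0,"tz":-2.7,"wx":0.0,"wy":0.0,"wz":0.06,"fingers":-1.0},
    {"tx":-1.5,"ty":-9.0,"tz":-2.7,"wx":0.0,"wy":0.0,"wz":0.09,"fingers":-1.0},
    {"tx":-2.0,"ty":-12.1,"tz":-2.7,"wx":0.0,"wy":0.0,"wz":0.125,"fingers":-1.0},
    {"tx":-2.0,"ty":-12.1,"tz":-2.7,"wx":0.0,"wy":0.0,"wz":0.125,"fingers":-1.0},
  ],
)

```text
time_s: 26.57
tcp_pos: [0.4603, -0.1247, 0.0463]
eef_rot: [[0.979, 0.203, -0.004], [0.203, -0.979, 0.006], [-0.003, -0.006, -1.0]]
force: [-0.4, 1.0, -2.9]
gripper_width: 0.692
gripper_force: 55.8
```

>>> jog_arm(
  commands=[
    {"tx":0.6,"ty":-3.0,"tz":0.0,"wx":0.0,"wy":0.0,"wz":0.02,"fingers":-1.0},
    {"tx":1.2,"ty":-6.0,"tz":0.0,"wx":0.0,"wy":0.0,"wz":0.05,"fingers":-1.0},
    {"tx":1.8,"ty":-9.0,"tz":0.0,"wx":0.0,"wy":0.0,"wz":0.07,"fingers":-1.0},
    {"tx":2.4,"ty":-12.0,"tz":0.0,"wx":0.0,"wy":0.0,"wz":0.1,"fingers":-1.0},
    {"tx":3.0,"ty":-15.0,"tz":0.0,"wx":0.0,"wy":0.0,"wz":0.12,"fingers":-1.0},
    {"tx":3.6,"ty":-18.0,"tz":0.0,"wx":0.0,"wy":0.0,"wz":0.15,"fingers":-1.0},
    {"tx":4.3,"ty":-21.0,"tz":0.0,"wx":0.0,"wy":0.0,"wz":0.17,"fingers":-1.0},
    {"tx":5.0,"ty":-24.5,"tz":0.0,"wx":0.0,"wy":0.0,"wz":0.2,"fingers":-1.0},
    {"tx":5.0,"ty":-24.5,"tz":0.0,"wx":0.0,"wy":0.0,"wz":0.2,"fingers":-1.0},
  ],
)

```text
time_s: 27.32
tcp_pos: [0.465, 0.1282, 0.0479]
eef_rot: [[1.0, 0.009, 0.003], [0.009, -1.0, 0.007], [0.003, -0.007, -1.0]]
force: [0.6, 0.7, -2.9]
gripper_width: 0.692
gripper_force: 55.9
```

```bash
python3 - <<'E'
from h import *
cam('side'); cam('side'); st(); cloud((.38,.54,.04,.2),.012,.08,('side',)); low((.36,.56,.03,.22))
plan([[(np.array([.522,.2375,.05]),R(0))],[(np.array([.522,.2375,.021]),R(0))]])
E
```

```text
t27.4 tcp [0.4646 0.1216 0.0476] z [ 0.002  0.003 -1.   ] x [1.    0.005 0.002] F [-0.1 -0.5 -2.5] w 0.690 g 55.9
side 627 min [0.405 0.09  0.029] max [0.506 0.168 0.08 ] mean [0.454 0.134 0.064]Traceback (most recent call last):
  File "<stdin>", line 2, in <module>
  File "h.py", line 49, in low
    print('lowcap z min/mean/max',np.round([p[:,2].min(),p[:,2].mean(),p[:,2].max()],3),rect(p),len(p))
                                            ~~~~~~~~~~^^
    return umr_minimum(a, axis, None, out, keepdims, initial, where)
ValueError: zero-size array to reduction operation minimum which has no identity
```

>>> jog_arm(
  commands=[
    {"tx":1.5,"ty":-3.0,"tz":0.0,"wx":0.0,"wy":0.0,"wz":0.0,"fingers":-1.0},
    {"tx":3.0,"ty":-6.0,"tz":0.0,"wx":0.0,"wy":0.0,"wz":0.0,"fingers":-1.0},
    {"tx":4.5,"ty":-9.0,"tz":0.0,"wx":0.0,"wy":0.0,"wz":0.0,"fingers":-1.0},
    {"tx":5.7,"ty":-11.6,"tz":0.0,"wx":0.0,"wy":0.0,"wz":0.0,"fingers":-1.0},
    {"tx":5.7,"ty":-11.6,"tz":0.0,"wx":0.0,"wy":0.0,"wz":0.0,"fingers":-1.0},
    {"tx":5.7,"ty":-11.6,"tz":0.0,"wx":0.0,"wy":0.0,"wz":0.0,"fingers":-1.0},
    {"tx":5.7,"ty":-11.6,"tz":0.0,"wx":0.0,"wy":0.0,"wz":0.0,"fingers":-1.0},
  ],
)

```text
time_s: 28.1
tcp_pos: [0.5212, 0.2332, 0.0474]
eef_rot: [[1.0, -0.002, -0.0], [-0.002, -1.0, 0.001], [-0.0, -0.001, -1.0]]
force: [0.1, -0.3, -2.5]
gripper_width: 0.688
gripper_force: 55.9
```

```bash
python3 - <<'E'
from h import *
st(); cloud((.44,.6,.14,.31),.012,.08,('side',)); 
plan([[(np.array([.522,.2375,.022]),R(0))]])
E
```

```text
t28.1 tcp [0.5212 0.2332 0.0474] z [-0.     0.001 -1.   ] x [ 1.    -0.002 -0.   ] F [ 0.1 -0.3 -2.5] w 0.688 g 55.9
side 712 min [0.46  0.19  0.028] max [0.561 0.278 0.08 ] mean [0.508 0.244 0.064]
0 t [ 0.09 -0.47  2.55] w [-0.     0.001 -0.003]
```

>>> jog_arm(
  commands=[
    {"tx":0.1,"ty":-0.4,"tz":1.3,"wx":0.0,"wy":0.0,"wz":0.0,"fingers":-1.0},
    {"tx":0.1,"ty":-0.4,"tz":2.1,"wx":0.0,"wy":0.0,"wz":0.0,"fingers":-1.0},
    {"tx":0.1,"ty":-0.4,"tz":2.4,"wx":0.0,"wy":0.0,"wz":0.0,"fingers":-1.0},
    {"tx":0.1,"ty":-0.4,"tz":2.6,"wx":0.0,"wy":0.0,"wz":0.0,"fingers":-1.0},
    {"tx":0.1,"ty":-0.4,"tz":2.6,"wx":0.0,"wy":0.0,"wz":0.0,"fingers":-1.0},
    {"tx":0.1,"ty":-0.4,"tz":2.6,"wx":0.0,"wy":0.0,"wz":0.0,"fingers":-1.0},
  ],
)

```text
time_s: 28.65
tcp_pos: [0.521, 0.2386, 0.0219]
eef_rot: [[1.0, -0.001, -0.002], [-0.001, -1.0, 0.001], [-0.002, -0.001, -1.0]]
force: [-5.8, -1.3, 8.5]
gripper_width: 0.691
gripper_force: 57.3
```

>>> jog_arm(
  commands=[
    {"tx":0.0,"ty":0.0,"tz":0.0,"wx":0.0,"wy":0.0,"wz":0.0,"fingers":1.0},
    {"tx":0.0,"ty":0.0,"tz":0.0,"wx":0.0,"wy":0.0,"wz":0.0,"fingers":1.0},
    {"tx":0.0,"ty":0.0,"tz":0.0,"wx":0.0,"wy":0.0,"wz":0.0,"fingers":1.0},
    {"tx":0.0,"ty":0.0,"tz":0.0,"wx":0.0,"wy":0.0,"wz":0.0,"fingers":1.0},
    {"tx":0.0,"ty":0.0,"tz":-4.0,"wx":0.0,"wy":0.0,"wz":0.0,"fingers":1.0},
    {"tx":0.0,"ty":0.0,"tz":-8.0,"wx":0.0,"wy":0.0,"wz":0.0,"fingers":1.0},
    {"tx":0.0,"ty":0.0,"tz":-12.0,"wx":0.0,"wy":0.0,"wz":0.0,"fingers":1.0},
    {"tx":0.0,"ty":0.0,"tz":-18.0,"wx":0.0,"wy":0.0,"wz":0.0,"fingers":1.0},
    {"tx":0.0,"ty":0.0,"tz":-18.0,"wx":0.0,"wy":0.0,"wz":0.0,"fingers":1.0},
    {"tx":0.0,"ty":0.0,"tz":-18.0,"wx":0.0,"wy":0.0,"wz":0.0,"fingers":1.0},
  ],
)

```text
time_s: 29.48
tcp_pos: [0.5253, 0.2404, 0.2072]
eef_rot: [[1.0, -0.0, 0.009], [-0.0, -1.0, 0.007], [0.009, -0.007, -1.0]]
force: [1.2, 0.3, 0.4]
gripper_width: 1.004
gripper_force: 0.0
```

```bash
python3 - <<'E'
from h import *
st(); cloud((.44,.6,.14,.31),.012,.08,('side',)); tall((.44,.6,.15,.31),'side',(.04,.062))
c,W=cam('top'); H=hsv(c).astype(int); save('t10.png',c['frame'][120:240,120:390],2.9)
p,k=blob(W,(H[...,2]<60),(.4,.62,-.35,-.13),-.01,.012); print('mat',len(p),rect(p))
p,k=blob(W,(H[...,2]>130)&(H[...,1]<60),(.5,.72,-.07,.1),.055,.085); print('tall top',len(p),rect(p))
a=lambda z:(np.array([.613,.018,z]),R(0)); plan([[a(.2)]])
E
```

```text
t29.5 tcp [0.5253 0.2404 0.2072] z [ 0.009  0.007 -1.   ] x [ 1.    -0.     0.009] F [1.2 0.3 0.4] w 1.004 g 0.0
side 863 min [0.461 0.208 0.012] max [0.563 0.272 0.056] mean [0.518 0.249 0.044]
side tallcap z [0.047 0.051 0.054] ((510.7406311035156, 240.2065887451172), (102.85069274902344, 62.15781784057617), 0.8800551295280457) 573
slope [-0.00617073 -0.01876955]
mat 1160 ((500.4623718261719, -239.11541748046875), (104.07978057861328, 104.33843994140625), 14.564216613769531)
tall top 491 ((597.250244140625, 18.05805015563965), (58.29628372192383, 92.39672088623047), 88.83441162109375)
0 t [ 9.13 22.11  0.06] w [-0.002  0.     0.   ]
```

View pics/t10.png

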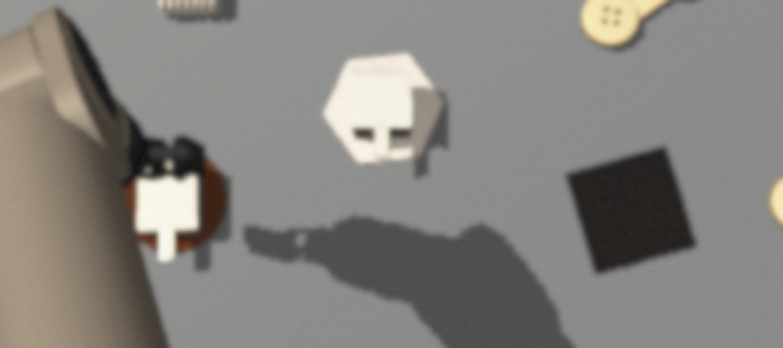

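Low pot on the coaster at (170,205), tall pot on the hex plate at (380,100), mat free at (632,210). Now fetch the tall pot.

>>> jog_arm(
  commands=[
    {"tx":8.8,"ty":22.0,"tz":0.2,"wx":0.0,"wy":0.0,"wz":0.0,"fingers":1.0},
    {"tx":8.8,"ty":22.0,"tz":0.2,"wx":0.0,"wy":0.0,"wz":0.0,"fingers":1.0},
    {"tx":8.8,"ty":22.0,"tz":0.2,"wx":0.0,"wy":0.0,"wz":0.0,"fingers":1.0},
    {"tx":8.8,"ty":22.0,"tz":0.2,"wx":0.0,"wy":0.0,"wz":0.0,"fingers":1.0},
    {"tx":8.8,"ty":22.0,"tz":0.2,"wx":0.0,"wy":0.0,"wz":0.0,"fingers":1.0},
    {"tx":8.8,"ty":22.0,"tz":0.2,"wx":0.0,"wy":0.0,"wz":0.0,"fingers":1.0},
    {"tx":8.8,"ty":22.0,"tz":0.2,"wx":0.0,"wy":0.0,"wz":0.0,"fingers":1.0},
    {"tx":8.8,"ty":22.0,"tz":0.2,"wx":0.0,"wy":0.0,"wz":0.0,"fingers":1.0},
    {"tx":8.8,"ty":22.0,"tz":0.2,"wx":0.0,"wy":0.0,"wz":0.0,"fingers":1.0},
  ],
)

```text
time_s: 30.38
tcp_pos: [0.6092, 0.0199, 0.1975]
eef_rot: [[1.0, 0.0, -0.003], [0.0, -1.0, 0.002], [-0.003, -0.002, -1.0]]
force: [0.6, 1.1, -0.1]
gripper_width: 1.005
gripper_force: 0.0
```

```bash
python3 - <<'E'
from h import *
cam('side'); cam('side'); st(); tall((.5,.72,-.07,.11))
c,W=cam('top'); H=hsv(c).astype(int); p,k=blob(W,(H[...,2]>130)&(H[...,1]<60),(.42,.62,.15,.33),.04,.062); print('low top',rect(p),len(p))
plan([[(np.array([.6125,.018,.035]),R(0))]])
E
```

```text
t30.5 tcp [0.6094 0.0211 0.1982] z [-0.002  0.003 -1.   ] x [ 1.     0.003 -0.002] F [-0.3  0.4 -0.4] w 0.998 g 0.0
side tallcap z [0.067 0.071 0.075] ((600.6280517578125, 23.243087768554688), (62.786598205566406, 90.68177795410156), 89.12709045410156) 309
slope [-0.0088607  -0.02049116]
low top ((506.6601867675781, 236.72891235351562), (101.63898468017578, 60.82404327392578), 0.9853354692459106) 570
0 t [ 0.28  0.34 16.38] w [-0.002  0.     0.003]
```

Low pot is at (0.522, 0.237), centred on the coaster. Gripping the tall pot.

>>> jog_arm(
  commands=[
    {"tx":0.3,"ty":0.3,"tz":4.0,"wx":0.0,"wy":0.0,"wz":0.0,"fingers":1.0},
    {"tx":0.3,"ty":0.3,"tz":8.0,"wx":0.0,"wy":0.0,"wz":0.0,"fingers":1.0},
    {"tx":0.3,"ty":0.3,"tz":11.0,"wx":0.0,"wy":0.0,"wz":0.0,"fingers":1.0},
    {"tx":0.3,"ty":0.3,"tz":14.0,"wx":0.0,"wy":0.0,"wz":0.0,"fingers":1.0},
    {"tx":0.3,"ty":0.3,"tz":16.3,"wx":0.0,"wy":0.0,"wz":0.0,"fingers":1.0},
    {"tx":0.3,"ty":0.3,"tz":16.3,"wx":0.0,"wy":0.0,"wz":0.0,"fingers":1.0},
    {"tx":0.3,"ty":0.3,"tz":16.3,"wx":0.0,"wy":0.0,"wz":0.0,"fingers":1.0},
  ],
)

```text
time_s: 31.17
tcp_pos: [0.6125, 0.0172, 0.0357]
eef_rot: [[1.0, 0.001, -0.002], [0.001, -1.0, 0.002], [-0.002, -0.002, -1.0]]
force: [1.6, 0.9, 0.8]
gripper_width: 1.001
gripper_force: 0.0
```

>>> jog_arm(
  commands=[
    {"tx":0.0,"ty":0.0,"tz":0.0,"wx":0.0,"wy":0.0,"wz":0.0,"fingers":-1.0},
    {"tx":0.0,"ty":0.0,"tz":0.0,"wx":0.0,"wy":0.0,"wz":0.0,"fingers":-1.0},
    {"tx":0.0,"ty":0.0,"tz":0.0,"wx":0.0,"wy":0.0,"wz":0.0,"fingers":-1.0},
    {"tx":0.0,"ty":0.0,"tz":0.0,"wx":0.0,"wy":0.0,"wz":0.0,"fingers":-1.0},
    {"tx":0.0,"ty":0.0,"tz":0.0,"wx":0.0,"wy":0.0,"wz":0.0,"fingers":-1.0},
    {"tx":0.0,"ty":0.0,"tz":0.0,"wx":0.0,"wy":0.0,"wz":0.0,"fingers":-1.0},
  ],
)

```text
time_s: 31.67
tcp_pos: [0.6152, 0.0175, 0.0388]
eef_rot: [[1.0, 0.001, 0.005], [0.001, -1.0, 0.004], [0.005, -0.004, -1.0]]
force: [-0.6, 1.9, 6.3]
gripper_width: 0.695
gripper_force: 55.6
```

```bash
python3 - <<'E'
from h import *
st(); plan([[(np.array([.500,-.240,.065]),R(0.1))]])
E
```

```text
t31.7 tcp [0.6152 0.0175 0.0388] z [ 0.005  0.004 -1.   ] x [1.    0.001 0.005] F [-0.6  1.9  6.3] w 0.695 g 55.6
0 t [-11.53  25.73  -2.76] w [-0.003 -0.005 -0.099]
```

>>> jog_arm(
  commands=[
    {"tx":0.0,"ty":0.0,"tz":-1.5,"wx":0.0,"wy":0.0,"wz":0.0,"fingers":-1.0},
    {"tx":0.0,"ty":0.0,"tz":-3.0,"wx":0.0,"wy":0.0,"wz":0.0,"fingers":-1.0},
    {"tx":0.0,"ty":0.0,"tz":-3.0,"wx":0.0,"wy":0.0,"wz":0.0,"fingers":-1.0},
    {"tx":-1.3,"ty":3.0,"tz":-3.0,"wx":0.0,"wy":0.0,"wz":0.0,"fingers":-1.0},
    {"tx":-2.6,"ty":6.0,"tz":-3.0,"wx":0.0,"wy":0.0,"wz":-0.02,"fingers":-1.0},
    {"tx":-4.0,"ty":9.0,"tz":-3.0,"wx":0.0,"wy":0.0,"wz":-0.04,"fingers":-1.0},
    {"tx":-5.3,"ty":12.0,"tz":-3.0,"wx":0.0,"wy":0.0,"wz":-0.05,"fingers":-1.0},
    {"tx":-6.6,"ty":15.0,"tz":-3.0,"wx":0.0,"wy":0.0,"wz":-0.06,"fingers":-1.0},
    {"tx":-7.9,"ty":18.0,"tz":-3.0,"wx":0.0,"wy":0.0,"wz":-0.07,"fingers":-1.0},
    {"tx":-9.2,"ty":21.0,"tz":-3.0,"wx":0.0,"wy":0.0,"wz":-0.09,"fingers":-1.0},
  ],
)

```text
time_s: 32.5
tcp_pos: [0.5205, -0.1948, 0.0659]
eef_rot: [[0.996, 0.091, 0.001], [0.091, -0.996, 0.002], [0.001, -0.002, -1.0]]
force: [0.7, 0.5, -3.4]
gripper_width: 0.694
gripper_force: 55.7
```

```bash
python3 - <<'E'
from h import *
cam('side');cam('side');st(); cloud((.4,.65,-.28,-.12),.012,.11,('side',)); plan([[(np.array([.500,-.240,.066]),R(0.1))]])
E
```

```text
t32.6 tcp [ 0.5177 -0.2007  0.0662] z [-0.001 -0.002 -1.   ] x [ 0.997  0.081 -0.001] F [ 0.1 -0.3 -3. ] w 0.689 g 55.7
side 527 min [ 0.458 -0.237  0.031] max [ 0.546 -0.154  0.11 ] mean [ 0.507 -0.184  0.076]
0 t [-2.29  4.08  0.  ] w [-0.    -0.    -0.016]
```

>>> jog_arm(
  commands=[
    {"tx":-1.2,"ty":2.0,"tz":0.0,"wx":0.0,"wy":0.0,"wz":0.0,"fingers":-1.0},
    {"tx":-2.2,"ty":4.1,"tz":0.0,"wx":0.0,"wy":0.0,"wz":0.0,"fingers":-1.0},
    {"tx":-2.2,"ty":4.1,"tz":0.0,"wx":0.0,"wy":0.0,"wz":0.0,"fingers":-1.0},
    {"tx":-2.2,"ty":4.1,"tz":1.0,"wx":0.0,"wy":0.0,"wz":0.0,"fingers":-1.0},
    {"tx":-2.2,"ty":4.1,"tz":1.8,"wx":0.0,"wy":0.0,"wz":0.0,"fingers":-1.0},
    {"tx":-2.2,"ty":4.1,"tz":2.4,"wx":0.0,"wy":0.0,"wz":0.0,"fingers":-1.0},
    {"tx":-2.2,"ty":4.1,"tz":2.8,"wx":0.0,"wy":0.0,"wz":0.0,"fingers":-1.0},
    {"tx":-2.2,"ty":4.1,"tz":2.8,"wx":0.0,"wy":0.0,"wz":0.0,"fingers":-1.0},
    {"tx":-2.2,"ty":4.1,"tz":2.8,"wx":0.0,"wy":0.0,"wz":0.0,"fingers":-1.0},
  ],
)

```text
time_s: 33.4
tcp_pos: [0.5031, -0.2344, 0.0388]
eef_rot: [[0.996, 0.092, -0.001], [0.092, -0.996, 0.005], [-0.0, -0.005, -1.0]]
force: [-8.1, 5.5, 20.2]
gripper_width: 0.691
gripper_force: 58.8
```

>>> jog_arm(
  commands=[
    {"tx":0.0,"ty":0.0,"tz":0.0,"wx":0.0,"wy":0.0,"wz":0.0,"fingers":1.0},
    {"tx":0.0,"ty":0.0,"tz":0.0,"wx":0.0,"wy":0.0,"wz":0.0,"fingers":1.0},
    {"tx":0.0,"ty":0.0,"tz":0.0,"wx":0.0,"wy":0.0,"wz":0.0,"fingers":1.0},
    {"tx":0.0,"ty":0.0,"tz":0.0,"wx":0.0,"wy":0.0,"wz":0.0,"fingers":1.0},
    {"tx":0.0,"ty":0.0,"tz":-4.0,"wx":0.0,"wy":0.0,"wz":0.0,"fingers":1.0},
    {"tx":0.0,"ty":0.0,"tz":-8.0,"wx":0.0,"wy":0.0,"wz":0.0,"fingers":1.0},
    {"tx":0.0,"ty":0.0,"tz":-12.0,"wx":0.0,"wy":0.0,"wz":0.0,"fingers":1.0},
    {"tx":0.0,"ty":0.0,"tz":-18.0,"wx":0.0,"wy":0.0,"wz":0.0,"fingers":1.0},
    {"tx":0.0,"ty":-10.0,"tz":-18.0,"wx":0.0,"wy":0.0,"wz":0.0,"fingers":1.0},
    {"tx":0.0,"ty":-15.0,"tz":-18.0,"wx":0.0,"wy":0.0,"wz":0.0,"fingers":1.0},
  ],
)

```text
time_s: 34.23
tcp_pos: [0.4973, -0.1566, 0.2144]
eef_rot: [[0.996, 0.084, 0.007], [0.084, -0.996, 0.0], [0.007, 0.001, -1.0]]
force: [1.3, 2.4, -0.3]
gripper_width: 0.998
gripper_force: 0.0
```

>>> jog_arm(
  commands=[
    {"tx":0.0,"ty":-8.0,"tz":0.0,"wx":0.0,"wy":0.0,"wz":0.0,"fingers":1.0},
    {"tx":0.0,"ty":-8.0,"tz":0.0,"wx":0.0,"wy":0.0,"wz":0.0,"fingers":1.0},
    {"tx":0.0,"ty":-8.0,"tz":0.0,"wx":0.0,"wy":0.0,"wz":0.0,"fingers":1.0},
    {"tx":0.0,"ty":-8.0,"tz":0.0,"wx":0.0,"wy":0.0,"wz":0.0,"fingers":1.0},
    {"tx":0.0,"ty":-8.0,"tz":0.0,"wx":0.0,"wy":0.0,"wz":0.0,"fingers":1.0},
  ],
)

```text
time_s: 34.65
tcp_pos: [0.4885, -0.0752, 0.2113]
eef_rot: [[0.996, 0.09, 0.001], [0.09, -0.996, 0.002], [0.001, -0.002, -1.0]]
force: [0.7, -0.2, 1.0]
gripper_width: 0.997
gripper_force: 0.0
```

```bash
python3 - <<'E'
from h import *
for i in range(6): cam('side')
st(); tall((.4,.62,-.36,-.12),'top'); tall((.4,.62,-.36,-.12),'side'); tall((.42,.62,.13,.33),'top',(.035,.065)); tall((.42,.62,.13,.33),'side',(.035,.065))
c,W=cam('top'); save('t11.png',c['frame'][60:270,60:440],2)
E
```

```text
t35.0 tcp [ 0.4884 -0.076   0.2113] z [ 0.     0.002 -1.   ] x [0.996 0.088 0.001] F [-0.3 -0.6  0.2] w 0.998 g 0.0
top tallcap z [0.065 0.071 0.076] ((485.4750061035156, -236.93556213378906), (89.90619659423828, 58.817108154296875), 1.8633918762207031) 463
slope [-0.0037343  -0.01805254]
side tallcap z [0.068 0.071 0.074] ((504.83685302734375, -231.2675018310547), (59.676307678222656, 67.76020812988281), 5.325828552246094) 194
slope [ 0.00794408 -0.01528825]
top tallcap z [0.039 0.05  0.056] ((506.27227783203125, 236.8861083984375), (61.6121826171875, 100.7657699584961), 89.16587829589844) 583
slope [-0.00874467  0.03077353]
side tallcap z [0.047 0.051 0.054] ((512.2608032226562, 239.00302124023438), (103.55638122558594, 65.09627532958984), 1.4830838441848755) 567
slope [-0.00965213 -0.01574978]
```

View pics/t11.png

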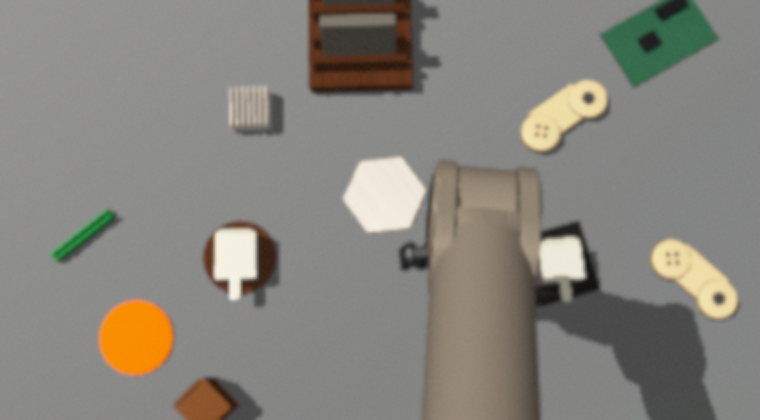

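The low pot is on the coaster at (236,255) and the tall pot on the mat at (562,257). Both caps are flat and the bystanders haven't moved. Handing in.

```bash
python3 -c "
from plant import r
print(r.finish_job())"
```

```text
the job is handed in; nothing more can be done
None
```

The job is handed in, with no verdict returned: the low pot, with both buttons dropped in, stands on the round coaster and the tall pot on the square mat, each about 4 mm or less from the middle by camera, caps shut and bystanders not moved.

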